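# Make up two stirring kits

### The job

Make up the two stirring kits, every piece down on the floor of the foam cutout made for it: the tray with the big round cutout gets the ring gasket lying flat, the short stir bar and the small stopper; the other tray gets the long stir bar and the large stopper; both stoppers stand upright. The gasket is held on its storage board by a sprung finger: lift the finger by its knob, swing it well aside while the gasket stays on its seat, and only then take the gasket.

Things in the scene. Friction and masses are not known exactly. Their poses are not given: they have to be found in the camera images.
- kit_flange: fixed kit tray, white rim, dark foam, 134 (y) x 96 (x) x 12 mm; 3 cutouts 5 mm deep (floor 7, foam and rim top 12 mm above table): big round one for the gasket, 56 mm, centre x 0, y +30 mm; slot for the short bar, 49 mm along y x 24 mm, centre x +22, y -32.5; round one for the small stopper, 36 mm, centre x -21, y -32.5. Origin: centre of underside, z up
- kit_flask: fixed kit tray, same outside, heights and 5 mm depth, 2 cutouts: slot for the long stir bar, 61 mm along y x 24 mm, centre x 0, y -27.5 mm; round one for the large stopper, 44 mm, centre x 0, y +36 mm. Origin: centre of underside, z up
- gasket: flat black rubber ring, outside 40, bore 20, 6 mm thick. Origin: centre of underside, z along its axis. Starts 16 mm above the table on a white seat 24 mm across (its rim overhangs 8 mm, and lies 8 mm above the aluminium board), round a 14 mm spigot that ends 4 mm above its top. Can be gripped across its outside, at right angles to the line from gasket to knob
- stopper_large: red-brown rubber stopper, 26 mm across, 24 mm tall, standing. Origin: centre of the underside, z up its axis. It starts on the flat dark mat, 2 mm thick.
- stopper_small: red-brown rubber stopper, 19 mm across, 24 mm tall, standing. Origin: centre of the underside, z up its axis. On the mat.
- bar_long: white PTFE stir bar, 45 mm long along its y, 8 mm wide and high, lying. Origin: centre of the underside. On the mat. Behind on the left are a computer (front at x 0.58, y 0.06 to 0.45, 0.11 m high) with a monitor (nearest corner x 0.67, y 0.06, from 0.16 to 0.48 m up), on the right a tall instrument (y below -0.37): keep clear.
- bar_short: white PTFE stir bar, 33 mm long along its y, 8 mm wide and high, lying. Origin: centre of the underside. On the mat.
- finger_knob (a point): middle of the black knob (22 mm across, 20 mm tall, top 61 mm above the table) on the post of the fixed gasket board, 52 mm from the gasket's centre. The sprung steel finger is fixed to it and reaches 42 mm from the post along this frame's y axis, its rubber foot pressing on the gasket. z up
- finger_lift (a joint): lift of knob and finger along the post, m: 0 when the finger rests on the gasket, +0.016 at the upper stop, -0.003 at the lower stop when clear of the gasket; the spring presses down with 3.6 N at 0, 300 N/m more as it is lifted (6.6 N at 10 mm).
- finger_swing (a joint): turn of knob and finger about the post, rad: about 0 (within 0.2) over the gasket at the start, positive counterclockwise from above, stops at -1.75 and +1.75; it turns freely either way when lifted, is clear of the gasket beyond 0.8 either way and stays where it is left.

How it is judged (in metres and radians):
On the way, in this order (a step that is already met when the one before it is completed fails the run):
1. the finger is lifted off the gasket, which stays on its seat (value of joint finger_lift above 0.004 m and distance of gasket from where it was at the start of the episode below 0.012 m), for 0.1 s.
2. the finger is swung aside, clear of the gasket, which stays on its seat ((value of joint finger_swing above 0.8 rad or value of joint finger_swing below -0.8 rad) and distance of gasket from where it was at the start of the episode below 0.012 m), for 0.1 s.
At the end, for the whole second after the job is handed in: All five pieces at rest in their own cutouts of the proper tray, each centre within 11 mm (along each tray axis) of the cutout's centre and within 2 mm of its floor's height; gasket flat and stoppers upright within 0.15 rad (x of gasket in the frame of kit_flange between -0.011 and 0.011 m and y of gasket in the frame of kit_flange between 0.019 and 0.041 m and z of gasket in the frame of kit_flange between 0.005 and 0.009 m and angle between each of gasket, stopper_small, stopper_large's own z axis and vertical below 0.15 rad and linear speed of each of gasket, bar_short, stopper_small, bar_long, stopper_large below 0.02 m/s and x of bar_short in the frame of kit_flange between 0.011 and 0.033 m and y of bar_short in the frame of kit_flange between -0.0435 and -0.0215 m and z of bar_short in the frame of kit_flange between 0.005 and 0.009 m and x of stopper_small in the frame of kit_flange between -0.032 and -0.01 m and y of stopper_small in the frame of kit_flange between -0.0435 and -0.0215 m and z of stopper_small in the frame of kit_flange between 0.005 and 0.009 m and x of bar_long in the frame of kit_flask between -0.011 and 0.011 m and y of bar_long in the frame of kit_flask between -0.0385 and -0.0165 m and z of bar_long in the frame of kit_flask between 0.005 and 0.009 m and x of stopper_large in the frame of kit_flask between -0.011 and 0.011 m and y of stopper_large in the frame of kit_flask between 0.025 and 0.047 m and z of stopper_large in the frame of kit_flask between 0.005 and 0.009 m); the robot touches nothing.
It also fails if it takes over 134 s, if anything falls off the work surface, if the arm or the gripper's body presses on something with over 40 N, if the wrist force passes 120 N, or if a joint passes its speed limit or range.

### The arm

A 6-joint arm with a two-finger parallel gripper is mounted at the origin on a cart in front of the work surface, level with it; the furniture and walls round the work are solid. World frame = base frame: x ahead of the robot, y to its left, z up, the work surface at z = 0. Lengths are in mm, angles in rad, forces in N, time in s.
With the tool pointing down it reaches from about 375 to 750 mm from the base axis. Payload 9 kg.
Tool frame: the origin (TCP) lies midway between the tips of the shut fingers; the grasp point (between the pads) lies 19 mm behind it; z points along the fingers, y is the line along which they close (so a half turn about z gives the same grasp; the last joint's range is limited). The gripper opens to 85 mm and grips with 20 to 120 N. Pads are 22 mm wide; open, the fingers measure 114 mm over their backs; the gripper's body (76 mm by 85 mm) begins 54 mm behind the grasp point. The pads swing forward as they close: fully open they stand 13 mm farther back than shut.
Start: joints at [0.964, 0.104, 0.097, 1.564, 0, 1.353], TCP at [227.456, 555.251, 199.731] pointing down, gripper open.
Joint ranges: [-2.99, 2.99], [-0.84, 1.86], [-1.1, 1.16], [-1.84, 2.11], [-1.51, 1.56], [-3.14, 3.14]. Speed limits (rad/s): [2.22, 2.22, 2.57, 3.14, 3.14, 3.14].

### API

Orientations are given as a unit quaternion [x, y, z, w].
In Python, from rig import ctrl, capture, spotter gives the robot as it stands.
- The arm moves only by the tool send_rows, never from a script. Its argument "commands" is a list of rows, each a list of 2 entries, a list of its own where there are three numbers: the shift along the tool's x, y, z as a fraction of full scale, then the turn, a rotation vector about the tool's x, y, z as a fraction of full scale. In form: [[[tx, ty, tz], [ax, ay, az]], ...]. A call has exactly 5 rows; each row shifts and turns the commanded pose from where the row before left it, along the tool's axes as they then stand; what a row does not reach is not made up. Full scale, the value 1, is 0.02 m for a shift and pi rad for a turn. A row lasts 1/12 s, in which the tool goes at most 41.7 mm and 7.16 degrees, less where a joint would pass 70% of its speed; a pose out of reach is approached as far as the arm can. A call with a number of a shift or a turn outside -1 to 1 is refused whole. A call with a gripper value outside its range is refused whole. "gripper" is the opening, from 0 (shut) to 1 (fully open), set as the call begins (left out, the last holds). The fingers move at their own pace and stop on an object; "force" is the grip in N (left out, the last holds). Time passes only in rows, so rows that do not move let the fingers close, or fill a call up. It gives the time, the measured TCP pose, the force, the opening and the grip force at its end, in the units of the state.
- ctrl.observe(): the state, without advancing time (a new reading comes with each control period).
- capture(name): name is "side" or "top"; returns a dict with "image" (400x640x3 uint8, red, green, blue), "z_map" (400x640 float32, mm along the optical axis (not along the pixel's ray), 0 where there is no reading), "fx", "fy", "cx", "cy" (pixels), "R" (3x3) and "t" (3): a world point X has camera coordinates R X + t. Camera axes: x right, y down, z forward; pixel columns grow to the right and rows downward; lengths in mm; the calibration is good to about 2 mm. A picture is of the moment at which its call begins.
- ctrl.sign_off(): hands the job in; it is judged then, once.
Trained networks look in a picture, given as the dict that the camera call returned (one of the last four; its "shot" number tells which), for a name from the list of things; names that differ only in an ending like _2 or _b are one class to them, and where a whole thing is asked for, a point or a joint stands for the part that bears it (a point fixed in the world has none). Each returns a list of dicts, best first, with "conf" (0 to 1); they miss things now and then, are a little off and sometimes report something else, mostly with a low value. They report only what shows in the picture. A call takes as long as a camera call.
- spotter.find_in(name, picture): "pixel" ([row, column] in pixels, amid what is visible of it).
The state is a dict: "time_s": time; "joint_pos": joint angles; "joint_vel": joint speeds; "joint_efforts": joint torques, N m; "ee_pos": TCP position; "tcp_rot": TCP orientation; "wrist_force": force on the tool from outside, world axes, zero at the start; "moment": the same for the moment, N m; "opening": finger opening in mm; "finger_force": force on a finger pad.
Only numpy, scipy, OpenCV 4.12 (cv2) and the standard library are available. Lean on these libraries where they do the work, as an engineer would, in place of code of your own. Each camera call takes 0.05 s, during which the arm holds its last target. There are 200 camera calls.

## Working session

There is one attempt and no reset: what is moved stays moved. The work goes in short steps, Python scripts to look and compute and a tool call to move; the robot and the scene stay as the last step left them, time stands still between calls to the robot, and variables do not carry over. Pictures are saved under pics/ and viewed, at most 14 in all, crops included, and the job is handed in when it is done.

Besides the shell and the picture viewer there is one more tool, called after "Call:" in YAML: its name, and indented under it one key for each argument. send_rows: Moves the arm, as the interface text tells. Its arguments: {"type":"object","properties":{"commands":{"type":"array"},"gripper":{"type":"number"},"force":{"type":"number"}},"required":["commands"]}

```bash
ls; mkdir -p pics
cat > h.py <<'E'
import numpy as np, cv2
from rig import ctrl, capture, spotter
from scipy.spatial.transform import Rotation as Ro
def px2w(c,r,col,z=None):
    ray=np.array([(col-c["cx"])/c["fx"],(r-c["cy"])/c["fy"],1.])
    R=np.array(c["R"]);t=np.array(c["t"]);o=-R.T@t;d=R.T@ray
    if z is None:
        zz=c["z_map"][int(round(r)),int(round(col))]; return o+d*zz
    return o+d*(z-o[2])/d[2]
def cloud(c):
    h,w=c["z_map"].shape;v,u=np.mgrid[:h,:w];Z=c["z_map"]
    P=np.stack([(u-c["cx"])/c["fx"]*Z,(v-c["cy"])/c["fy"]*Z,Z],-1)
    return (P-np.array(c["t"]))@np.array(c["R"])
def save(c,n): cv2.imwrite("pics/"+n,c["image"][:,:,::-1])
E
python3 - <<'E'
from h import *
s=ctrl.observe();print(s["time_s"],s["ee_pos"],s["tcp_rot"],s["opening"])
for n in("top","side"):
    c=capture(n);save(c,n+"0.png")
    R=np.array(c["R"]);print(n,-R.T@np.array(c["t"]),R[2],c["fx"])
    for o in["kit_flange","kit_flask","gasket","stopper_large","stopper_small","bar_long","bar_short","finger_knob"]:
        for f in spotter.find_in(o,c)[:2]:
            print(o,np.round(f["pixel"]),round(f["conf"],2),np.round(px2w(c,*f["pixel"])))
E
```

```text
pics
0.0 [227.2176872  554.88663361 198.91701774] [ 1.93162438e-01  9.81166556e-01 -6.29206031e-04 -2.58419551e-04] 85.49585267005942
top [ 364.70665274   32.77689141 1279.01187031] [ 5.40475198e-02 -9.23517204e-04 -9.98537938e-01] 464.50181916718975
kit_flange [207. 236.] 0.78 [420. 261.  16.]
kit_flask [188. 291.] 0.94 [472. 111.   9.]
gasket [195. 417.] 0.46 [ 451. -231.   21.]
stopper_large [178. 338.] 0.54 [496. -17.  26.]
stopper_small [188. 294.] 0.27 [471. 104.   9.]
side [ -58.2536657  -695.97024838  477.70927031] [ 0.52046874  0.73208176 -0.43950949] 471.34574630304616
kit_flange [180. 252.] 0.6 [422. 255.   7.]
kit_flask [194. 302.] 0.9 [473. 114.   7.]
gasket [260. 408.] 0.46 [ 452. -237.   21.]
stopper_large [196. 303.] 0.48 [462.  96.  13.]
bar_long [220. 323.] 0.4 [434. -17.  12.]
finger_knob [194. 302.] 0.68 [472. 114.   7.]
finger_knob [240. 388.] 0.59 [ 445. -194.   43.]
```

Run:
```python
import cv2
a=cv2.imread("pics/top0.png")[130:270,180:460];cv2.imwrite("pics/t1.png",cv2.resize(a,(800,400),interpolation=cv2.INTER_CUBIC))
a=cv2.imread("pics/side0.png")[130:300,200:470];cv2.imwrite("pics/s1.png",cv2.resize(a,(800,504),interpolation=cv2.INTER_CUBIC))
```

```text
(no output)
```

View pics/t1.png

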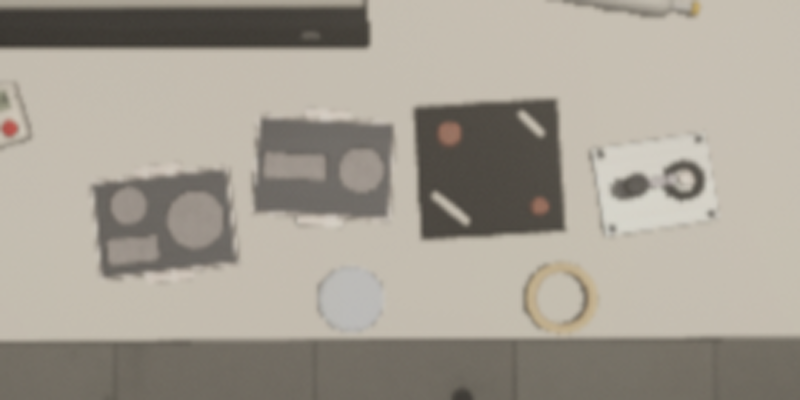

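View pics/s1.png

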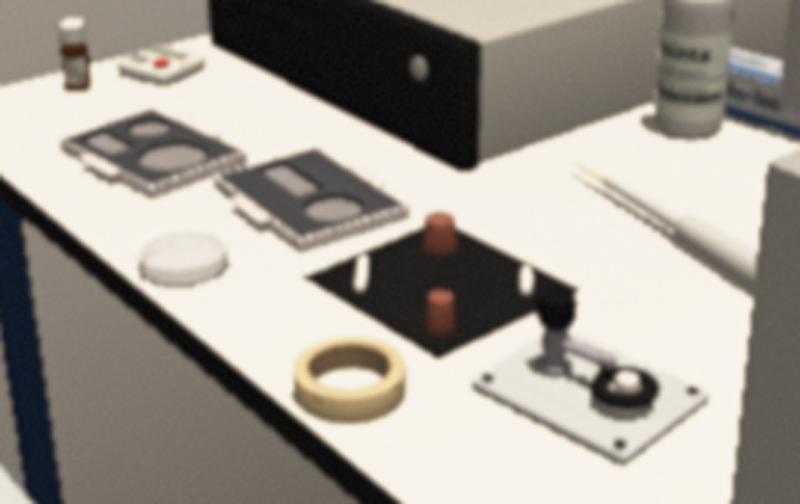

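The top crop shows flange tray at full-image ~(208,238) with its big cutout toward image right, flask tray ~(188,293), mat ~(189,352) with two bars and two stoppers, and the board ~(195,409) with knob left, gasket right. The side view agrees. Now segment for precise positions.

Run:
```python
from h import *
c=capture("top");im=c["image"].astype(int);g=im.mean(2);P=cloud(c)
def blobs(mask,z,name,amin,box):
    m=np.zeros(mask.shape,np.uint8);r0,r1,c0,c1=box;m[r0:r1,c0:c1]=mask[r0:r1,c0:c1]
    n,l,st,ce=cv2.connectedComponentsWithStats(m)
    for i in range(1,n):
        if st[i,4]<amin: continue
        cn=cv2.findContours((l==i).astype(np.uint8),0,2)[0][0]
        pts=np.array([px2w(c,p[0][1],p[0][0],z)[:2] for p in cn]).astype(np.float32)
        w=px2w(c,ce[i][1],ce[i][0],z)
        (cx,cy),(a,b),an=cv2.minAreaRect(pts)
        vv,uu=np.nonzero(l==i);W=np.array([px2w(c,v,u,z)[:2] for v,u in zip(vv,uu)]);ev,V=np.linalg.eigh(np.cov(W.T));
        print(name,"cen",np.round(w[:2],1),"area",st[i,4],"px",np.round(ce[i],1),"rect",np.round([cx,cy,a,b,an],1),"PCAang",round(np.degrees(np.arctan2(V[1,1],V[0,1])),1),"sd",np.round(np.sqrt(ev),1))
fl=(184,232,210,268);fk=(166,212,264,322);mat=(164,216,324,380);bd=(174,214,384,434)
for r in (195,207,215): print(r,g[r,208:268].astype(int))
dark=g<118
blobs(dark,12,"foam_flange",200,fl);blobs(dark,12,"foam_flask",200,fk)
blobs((g>122)&(g<165),7,"cut_flange",60,(192,226,216,262));blobs((g>122)&(g<165),7,"cut_flask",60,(178,204,270,318))
blobs(g>110,8,"bar",8,(168,212,329,374))
blobs((im[:,:,0]-im[:,:,2]>25),14,"stop",6,mat)
blobs(g<100,2,"mat",200,mat)
blobs(g<110,30,"black",8,bd)
blobs(g>200,8,"board",100,bd)
```

```text
195 [187 186 181 164 138 118 112 109 105 101 100 100  99 101 105 112 123 122
 118 111 104 101 101 100 100 101 101 100 101 101 101 101 101 101 101 101
 102 101 100 101 101 101 101 102 103 103 103 104 103 104 108 138 174 176
 183 186 187 186 185 174]
207 [187 187 187 184 176 162 122 100  99  99  98 100 108 123 135 139 140 138
 133 128 119 108 102 101 101 101 101 100 101 105 121 141 148 147 146 147
 146 147 148 148 147 147 146 146 145 146 146 147 146 137 110 109 139 171
 167 180 186 186 186 187]
215 [187 187 187 186 180 161 136 109 104 120 140 146 146 146 145 144 145 146
 147 147 145 144 145 144 145 144 136 110 100 101 100 101 101 106 116 125
 135 142 144 144 144 143 142 139 133 122 111 104 104 104 103 104 109 141
 174 170 181 186 186 186]
foam_flange cen [420.2 260.2] area 808 px [236.7 207. ] rect [418.3 259.3  87.3 123.8   6.3] PCAang 95.0 sd [28.5 37.4]
foam_flask cen [471.4 109. ] area 972 px [292.  188.1] rect [470.5 107.9 125.7  87.   86.3] PCAang 87.0 sd [28.5 35.5]
cut_flange cen [435.9 294.5] area 126 px [224.5 201.5] rect [4.372e+02 2.946e+02 3.300e+01 3.020e+01 3.000e-01] PC
[... 1068 characters left out ...]
9.1]
stop cen [502.7 -13.7] area 70 px [336.8 176.4] rect [502.4 -14.2  21.9  24.7  89.6] PCAang 156.2 sd [6.3 6.7]
stop cen [432.9 -99.6] area 35 px [368.5 201.7] rect [432.8 -98.9  15.4  17.4  44.6] PCAang 132.6 sd [4.5 4.8]
mat cen [469.4 -52.8] area 2016 px [350.9 188.8] rect [469.9 -52.3 125.1 135.    3. ] PCAang 84.7 sd [35.7 38.7]
black cen [ 454.9 -236.2] area 63 px [419.7 193. ] rect [ 454.8 -234.3   32.4   32.5   89.1] PCAang 148.5 sd [10.  11.1]
black cen [ 449.7 -184.6] area 57 px [400.6 195. ] rect [ 449.9 -184.9   15.6   27.8   26.2] PCAang 106.9 sd [4.4 7.6]
board cen [ 451.6 -207.6] area 668 px [407.6 194.8] rect [ 453.2 -212.6   80.   107.2    7.9] PCAang 93.7 sd [26.9 30. ]
```

```bash
cat >> h.py <<'E'
def yaw():
    s=ctrl.observe();y=Ro.from_quat(s["tcp_rot"]).as_matrix()[:,1];return np.degrees(np.arctan2(y[1],y[0]))
def go(x,y,z,psi=None):
    """units of full scale: turn first (total, about tool z), then shift in tool axes after turn"""
    s=ctrl.observe();R=Ro.from_quat(s["tcp_rot"]).as_matrix();p=np.array(s["ee_pos"]);ps=yaw()
    psi=ps if psi is None else psi
    d=(psi-ps+90)%180-90
    a=np.radians(psi if abs((ps+d-psi+180)%360-180)<1 else psi+180)
    T=np.array([[-np.sin(a),np.cos(a),0],[np.cos(a),np.sin(a),0],[0,0,-1]])
    print("turn deg",round(d,1),"az total",round(-d/180,4),"shift units",np.round(T@(np.array([x,y,z])-p)/20,2),"tilt",np.round(R[:,2],3),"q",np.round(s["joint_pos"],2))
def st():
    s=ctrl.observe();print(round(s["time_s"],1),np.round(s["ee_pos"],1),"yaw",round(yaw(),1),"op",round(s["opening"],1),"ff",np.round(s["finger_force"],1),"F",np.round(s["wrist_force"],1))
E
python3 - <<'E'
from h import *
for n in("top","side"):
    c=capture(n);P=cloud(c);m=c["z_map"]>0
    reg=m&(abs(P[...,0]-452)<60)&(abs(P[...,1]+208)<70)
    for lo,hi in((52,70),(40,52),(30,40),(24,30),(18,24),(5,12)):
        k=reg&(P[...,2]>lo)&(P[...,2]<hi)
        if k.any(): print(n,lo,hi,k.sum(),np.round(P[k].mean(0),1),np.round(P[k].min(0)),np.round(P[k].max(0)))
go(449,-190,120,7)
E
```

```text
top 52 70 64 [ 450.  -185.    59.8] [ 440. -197.   52.] [ 461. -174.   66.]
top 40 52 5 [ 454.3 -177.4   47.9] [ 446. -183.   43.] [ 462. -174.   51.]
top 30 40 30 [ 456.8 -216.9   32.8] [ 452. -240.   30.] [ 460. -201.   37.]
top 24 30 68 [ 455.8 -234.5   26.3] [ 439. -255.   24.] [ 477. -179.   30.]
top 18 24 80 [ 457.4 -237.1   21.6] [ 439. -255.   18.] [ 475. -182.   24.]
top 5 12 869 [ 454.2 -207.7    8.7] [ 393. -277.    5.] [ 512. -140.   12.]
side 52 70 122 [ 447.5 -189.2   58.6] [ 438. -198.   52.] [ 461. -176.   63.]
side 40 52 61 [ 444.8 -191.6   47.3] [ 438. -198.   41.] [ 458. -178.   52.]
side 30 40 122 [ 451.2 -204.2   33.1] [ 442. -228.   30.] [ 461. -182.   40.]
side 24 30 116 [ 453.9 -229.8   26.1] [ 438. -257.   24.] [ 475. -183.   30.]
side 18 24 210 [ 452.5 -235.3   22. ] [ 436. -258.   18.] [ 476. -185.   24.]
side 5 12 1365 [ 443.7 -221.1    8.8] [ 403. -274.    5.] [ 504. -154.   12.]
turn deg -60.7 az total 0.3374 shift units [-38.34   6.45   3.99] tilt [ 0.  0. -1.] q [ 0.96  0.1   0.1   1.56 -0.    1.35]
```

Call:
send_rows:
  commands:
    - [[0, 0, 0], [0, 0, 0.034]]
    - [[0, 0, 0], [0, 0, 0.034]]
    - [[0, 0, 0], [0, 0, 0.034]]
    - [[0, 0, 0], [0, 0, 0.034]]
    - [[0, 0, 0], [0, 0, 0.034]]
  gripper: 0.55
  force: 40

```text
time_s: 1.47
ee_pos: [227.4, 555.3, 199.7]
tcp_rot: [0.448, 0.894, 0.0, 0.0]
wrist_force: [0.7, 0.3, -1.9]
opening: 47.0
finger_force: 0.0
```

Call:
send_rows:
  commands:
    - [[0, 0, 0], [0, 0, 0.034]]
    - [[0, 0, 0], [0, 0, 0.034]]
    - [[0, 0, 0], [0, 0, 0.034]]
    - [[0, 0, 0], [0, 0, 0.034]]
    - [[0, 0, 0], [0, 0, 0.033]]

```text
time_s: 1.88
ee_pos: [227.5, 555.2, 199.7]
tcp_rot: [0.667, 0.745, 0.0, -0.0]
wrist_force: [0.4, -0.7, -0.1]
opening: 47.1
finger_force: 0.0
```

Call:
send_rows:
  commands:
    - [[-1, 0.6, 0], [0, 0, 0]]
    - [[-1, 0.6, 0], [0, 0, 0]]
    - [[-1, 0.6, 0], [0, 0, 0]]
    - [[-1, 0.6, 0], [0, 0, 0]]
    - [[-1, 0.6, 0], [0, 0, 0]]

```text
time_s: 2.3
ee_pos: [299.2, 462.1, 199.7]
tcp_rot: [0.664, 0.747, 0.0, 0.0]
wrist_force: [0.9, -0.2, 0.2]
opening: 47.1
finger_force: 0.0
```

Call:
send_rows:
  commands:
    - [[-1, 0.6, 0], [0, 0, 0]]
    - [[-1, 0.6, 0], [0, 0, 0]]
    - [[-1, 0.6, 0], [0, 0, 0]]
    - [[-1, 0.6, 0], [0, 0, 0]]
    - [[-1, 0.6, 0], [0, 0, 0]]

```text
time_s: 2.72
ee_pos: [370.6, 369.7, 199.9]
tcp_rot: [0.665, 0.747, 0.0, 0.0]
wrist_force: [0.8, 0.6, -0.1]
opening: 46.6
finger_force: 0.0
```

Call:
send_rows:
  commands:
    - [[-1, 0, 0], [0, 0, 0]]
    - [[-1, 0, 0], [0, 0, 0]]
    - [[-1, 0, 0], [0, 0, 0]]
    - [[-1, 0, 0], [0, 0, 0]]
    - [[-1, 0, 0], [0, 0, 0]]

```text
time_s: 3.13
ee_pos: [381.7, 270.4, 199.8]
tcp_rot: [0.665, 0.747, 0.0, 0.0]
wrist_force: [-0.0, -0.4, 0.4]
opening: 47.1
finger_force: 0.0
```

Call:
send_rows:
  commands:
    - [[-1, 0, 0], [0, 0, 0]]
    - [[-1, 0, 0], [0, 0, 0]]
    - [[-1, 0, 0], [0, 0, 0]]
    - [[-1, 0, 0], [0, 0, 0]]
    - [[-1, 0, 0], [0, 0, 0]]

```text
time_s: 3.55
ee_pos: [393.4, 171.1, 199.9]
tcp_rot: [0.665, 0.747, 0.0, 0.0]
wrist_force: [0.6, 0.2, 0.5]
opening: 47.2
finger_force: 0.0
```

Call:
send_rows:
  commands:
    - [[-1, 0, 0], [0, 0, 0]]
    - [[-1, 0, 0], [0, 0, 0]]
    - [[-1, 0, 0], [0, 0, 0]]
    - [[-1, 0, 0], [0, 0, 0]]
    - [[-1, 0, 0], [0, 0, 0]]

```text
time_s: 3.97
ee_pos: [405.0, 71.8, 199.9]
tcp_rot: [0.665, 0.747, 0.0, 0.0]
wrist_force: [0.0, 0.4, 0.6]
opening: 46.8
finger_force: 0.0
```

Call:
send_rows:
  commands:
    - [[-1, 0, 0], [0, 0, 0]]
    - [[-1, 0, 0], [0, 0, 0]]
    - [[-1, 0, 0], [0, 0, 0]]
    - [[-1, 0, 0], [0, 0, 0]]
    - [[-1, 0, 0], [0, 0, 0]]

```text
time_s: 4.38
ee_pos: [416.7, -27.7, 199.9]
tcp_rot: [0.665, 0.747, 0.0, 0.0]
wrist_force: [0.8, -0.0, 1.0]
opening: 47.0
finger_force: 0.0
```

Call:
send_rows:
  commands:
    - [[-1, 0, 0], [0, 0, 0]]
    - [[-1, 0, 0], [0, 0, 0]]
    - [[-1, 0, 0], [0, 0, 0]]
    - [[-1, 0, 0], [0, 0, 0]]
    - [[-1, 0, 0], [0, 0, 0]]

```text
time_s: 4.8
ee_pos: [428.4, -127.0, 199.8]
tcp_rot: [0.665, 0.747, 0.0, 0.0]
wrist_force: [0.5, 0.3, -0.1]
opening: 46.8
finger_force: 0.0
```

```bash
python3 -c "
from h import *
st();go(450,-185.5,90,6.7)"
```

```text
4.8 [ 428.4 -127.   199.8] yaw 6.7 op 46.8 ff 0.0 F [ 0.5  0.3 -0.1]
turn deg 0.0 az total -0.0 shift units [-3.03  0.73  5.49] tilt [ 0. -0. -1.] q [-0.58 -0.37 -0.34  1.6   0.    0.87]
```

Call:
send_rows:
  commands:
    - [[-0.6, 0.15, 0.8], [0, 0, 0]]
    - [[-0.6, 0.15, 0.8], [0, 0, 0]]
    - [[-0.6, 0.15, 0.8], [0, 0, 0]]
    - [[-0.6, 0.15, 0.8], [0, 0, 0]]
    - [[-0.6, 0.15, 0.8], [0, 0, 0]]

```text
time_s: 5.22
ee_pos: [450.4, -184.4, 119.0]
tcp_rot: [0.665, 0.747, 0.0, 0.0]
wrist_force: [-0.1, -0.1, 0.0]
opening: 47.1
finger_force: 0.0
```

Run:
```python
from h import *
c=capture("side");save(c,"s2.png");a=c["image"][140:300,300:480,::-1];cv2.imwrite("pics/s2.png",cv2.resize(a,(675,600),interpolation=cv2.INTER_CUBIC))
st();go(450,-185.5,36,6.7)
```

```text
5.3 [ 449.7 -185.2  115.6] yaw 6.6 op 46.7 ff 0.0 F [-1.2 -0.9 -3.9]
turn deg 0.1 az total -0.0003 shift units [-0.01  0.01  3.98] tilt [-0.002  0.001 -1.   ] q [-0.66 -0.24 -0.39  1.43 -0.    0.79]
```

View pics/s2.png

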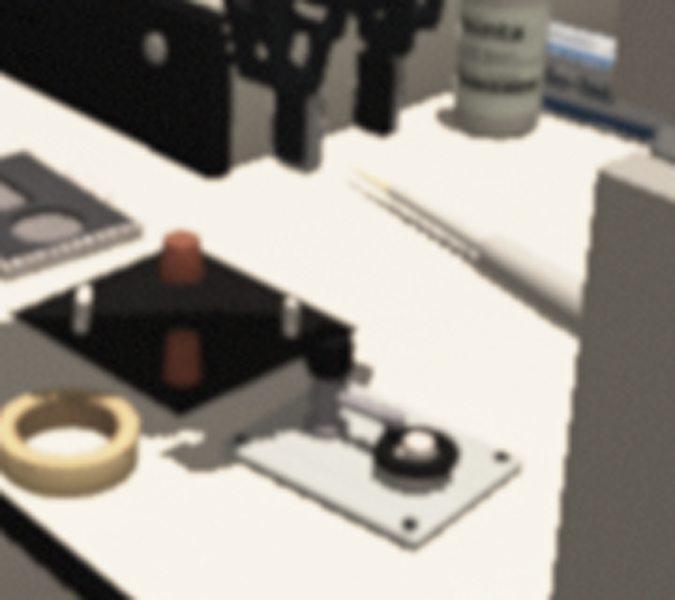

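The gripper's open fingers (crop ~(300,150),(375,120)) hang above and straddle the knob at crop (330,365) along x. Descend and grip.

Call:
send_rows:
  commands:
    - [[0, 0, 0.8], [0, 0, 0]]
    - [[0, 0, 0.8], [0, 0, 0]]
    - [[0, 0, 0.8], [0, 0, 0]]
    - [[0, 0, 0.8], [0, 0, 0]]
    - [[0, 0, 0.7], [0, 0, 0]]

```text
time_s: 5.68
ee_pos: [450.1, -183.5, 41.2]
tcp_rot: [0.665, 0.747, 0.0, -0.0]
wrist_force: [0.2, -1.0, 0.6]
opening: 47.2
finger_force: 0.0
```

Call:
send_rows:
  commands:
    - [[0, 0, 0], [0, 0, 0]]
    - [[0, 0, 0], [0, 0, 0]]
    - [[0, 0, 0], [0, 0, 0]]
    - [[0, 0, 0], [0, 0, 0]]
    - [[0, 0, 0], [0, 0, 0]]
  gripper: 0

```text
time_s: 6.1
ee_pos: [450.9, -184.2, 42.8]
tcp_rot: [0.665, 0.747, 0.0, 0.001]
wrist_force: [-0.6, 0.6, 0.3]
opening: 0.0
finger_force: 0.0
```

Call:
send_rows:
  commands:
    - [[0, 0, 0], [0, 0, 0]]
    - [[0, 0, 0], [0, 0, 0]]
    - [[0, 0, 0], [0, 0, 0]]
    - [[0, 0, 0], [0, 0, 0]]
    - [[0, 0, 0], [0, 0, 0]]

```text
time_s: 6.52
ee_pos: [450.3, -183.8, 41.7]
tcp_rot: [0.665, 0.747, 0.0, -0.0]
wrist_force: [-0.2, 0.1, -0.6]
opening: 0.2
finger_force: 0.0
```

Run:
```python
from h import *
c=capture("side");R=np.array(c["R"]);t=np.array(c["t"])
for X in([450,-185,51],[450,-185,42],[450,-185,115]):
    p=R@np.array(X,float)+t;print(X,p[0]/p[2]*c["fx"]+c["cx"],p[1]/p[2]*c["fy"]+c["cy"])
a=c["image"][140:300,300:480,::-1];cv2.imwrite("pics/s3.png",cv2.resize(a,(675,600),interpolation=cv2.INTER_CUBIC))
st()
```

```text
[450, -185, 51] 386.89636018824683 233.3227276919598
[450, -185, 42] 386.70242370201186 237.72796553940913
[450, -185, 115] 388.3309108711067 200.73712667946714
6.6 [ 450.3 -183.8   41.7] yaw 6.7 op -0.1 ff 0.0 F [-0.1  0.1  0.3]
```

View pics/s3.png

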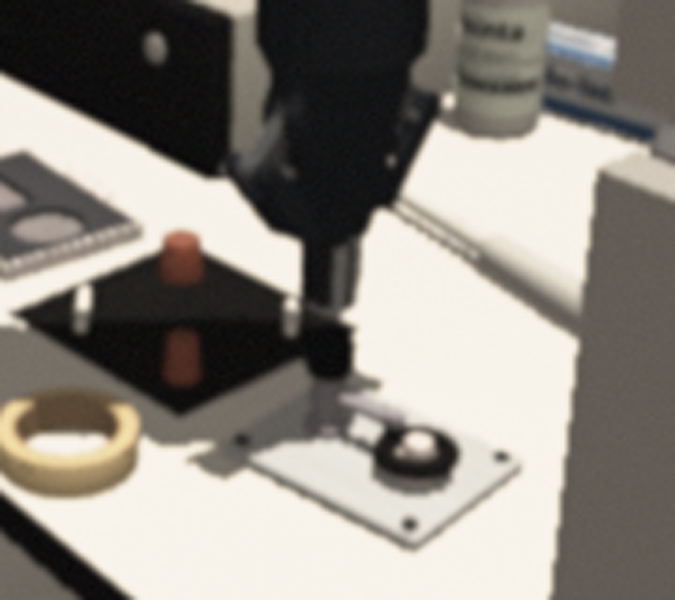

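Closed fingertips appear at crop (330,310), above/behind the knob rather than around it. Check with depth where the fingertips really are.

Run:
```python
from h import *
for n in("side","top"):
    c=capture(n);P=cloud(c)
    if n=="side":
        for r in range(200,242,3):
            print(r,[tuple(np.round(P[r,k]).astype(int)) for k in(384,388,392)])
    else:
        k=(abs(P[...,0]-450)<40)&(abs(P[...,1]+185)<60)&(c["z_map"]>0);
        for lo in range(20,260,20):
            q=k&(P[...,2]>=lo)&(P[...,2]<lo+20)
            if q.any():print(lo,q.sum(),np.round(P[q].mean(0)))
```

```text
200 [(np.int64(427), np.int64(-199), np.int64(129)), (np.int64(440), np.int64(-195), np.int64(123)), (np.int64(448), np.int64(-195), np.int64(121))]
203 [(np.int64(426), np.int64(-199), np.int64(124)), (np.int64(440), np.int64(-195), np.int64(118)), (np.int64(447), np.int64(-197), np.int64(117))]
206 [(np.int64(438), np.int64(-187), np.int64(110)), (np.int64(444), np.int64(-191), np.int64(110)), (np.int64(450), np.int64(-194), np.int64(109))]
209 [(np.int64(439), np.int64(-187), np.int64(104)), (np.int64(445), np.int64(-190), np.int64(103)), (np.int64(448), np.int64(-196), np.int64(104))]
212 [(np.int64(438), np.int64(-187), np.int64(98)), (np.int64(443), np.int64(-192), np.int64(99)), (np.int64(452), np.int64(-193), np.int64(96))]
215 [(np.int64(438), np.int64(-188), np.int64(93)), (np.int64(445), np.int64(-191), np.int64(92)), (np.int64(452), np.int64(-194), np.int64(91))]
218 [(np.int64(440), np.int64(-187), np.int64(86)), (np.int64(444), np.int64(-192), np.int64(87)), (np.int64(449), np.int64(-196), np.int64(87))]
221 [(np.int64(444), np.int64(-182), np.int64(76)), (np.int64(446)
[... 407 characters left out ...]
.int64(61)), (np.int64(447), np.int64(-190), np.int64(61)), (np.int64(453), np.int64(-194), np.int64(61))]
233 [(np.int64(440), np.int64(-188), np.int64(57)), (np.int64(444), np.int64(-194), np.int64(58)), (np.int64(450), np.int64(-197), np.int64(57))]
236 [(np.int64(439), np.int64(-189), np.int64(51)), (np.int64(444), np.int64(-194), np.int64(52)), (np.int64(450), np.int64(-198), np.int64(52))]
239 [(np.int64(440), np.int64(-188), np.int64(45)), (np.int64(444), np.int64(-194), np.int64(46)), (np.int64(452), np.int64(-196), np.int64(44))]
120 2 [ 486. -168.  137.]
140 4 [ 488. -168.  147.]
180 1 [ 489. -169.  182.]
200 7 [ 463. -149.  216.]
220 6 [ 470. -153.  227.]
240 1 [ 471. -152.  240.]
```

The depth puts the real fingertips at z≈76 while the state says 42: reported TCP is ~34 mm lower than the true tips (xy agree). I'll apply that offset (to be refined by touch), reopen and go lower.

Call:
send_rows:
  commands:
    - [[0, 0, 0], [0, 0, 0]]
    - [[0, 0, 0], [0, 0, 0]]
    - [[0, 0, 0], [0, 0, 0]]
    - [[0, 0, 0], [0, 0, 0]]
    - [[0, 0, 0], [0, 0, 0]]
  gripper: 0.55

```text
time_s: 7.08
ee_pos: [450.3, -183.8, 41.7]
tcp_rot: [0.665, 0.747, 0.0, 0.0]
wrist_force: [-0.2, 0.7, 0.6]
opening: 47.4
finger_force: 0.0
```

Call:
send_rows:
  commands:
    - [[-0.08, 0, 0.2], [0, 0, 0]]
    - [[0, 0, 0.2], [0, 0, 0]]
    - [[0, 0, 0.2], [0, 0, 0]]
    - [[0, 0, 0.2], [0, 0, 0]]
    - [[0, 0, 0], [0, 0, 0]]

```text
time_s: 7.5
ee_pos: [449.8, -184.9, 24.4]
tcp_rot: [0.665, 0.747, -0.0, -0.001]
wrist_force: [-0.3, -0.8, 1.1]
opening: 46.6
finger_force: 0.0
```

Run:
```python
from h import *
c=capture("side")
a=c["image"][180:260,345:435,::-1];cv2.imwrite("pics/s4.png",cv2.resize(a,(675,600),interpolation=cv2.INTER_CUBIC))
st()
```

```text
7.5 [ 450.  -185.    24.9] yaw 6.7 op 46.7 ff 0.0 F [-0.4 -0.4 -0.5]
```

View pics/s4.png

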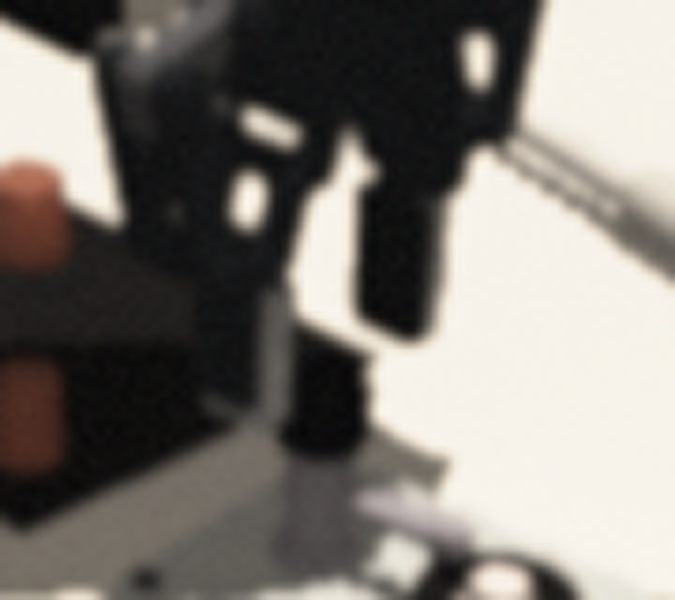

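Fingers straddle the knob (knob at crop (325,390), near tip at (245,415), far tip at (400,335)), still a bit high. Lower 18 mm and close.

Call:
send_rows:
  commands:
    - [[0, 0, 0.3], [0, 0, 0]]
    - [[0, 0, 0.3], [0, 0, 0]]
    - [[0, 0, 0.3], [0, 0, 0]]
    - [[0, 0, 0], [0, 0, 0]]
    - [[0, 0, 0], [0, 0, 0]]

```text
time_s: 7.97
ee_pos: [450.0, -185.0, 7.1]
tcp_rot: [0.665, 0.747, -0.0, -0.001]
wrist_force: [-0.7, 0.1, 1.0]
opening: 47.0
finger_force: 0.0
```

Call:
send_rows:
  commands:
    - [[0, 0, 0], [0, 0, 0]]
    - [[0, 0, 0], [0, 0, 0]]
    - [[0, 0, 0], [0, 0, 0]]
    - [[0, 0, 0], [0, 0, 0]]
    - [[0, 0, 0], [0, 0, 0]]
  gripper: 0

```text
time_s: 8.38
ee_pos: [450.1, -185.4, 7.9]
tcp_rot: [0.665, 0.747, -0.0, -0.0]
wrist_force: [-4.7, 0.4, 5.0]
opening: 20.6
finger_force: 39.1
```

Call:
send_rows:
  commands:
    - [[0, 0, -0.1], [0, 0, 0]]
    - [[0, 0, -0.15], [0, 0, 0]]
    - [[0, 0, -0.15], [0, 0, 0]]
    - [[0, 0, -0.1], [0, 0, 0]]
    - [[0, 0, 0], [0, 0, 0]]

```text
time_s: 8.8
ee_pos: [450.1, -185.5, 17.7]
tcp_rot: [0.665, 0.747, -0.0, -0.0]
wrist_force: [-3.4, -3.8, -7.1]
opening: 20.2
finger_force: 39.3
```

Call:
send_rows:
  commands:
    - [[0, 0, 0], [0, 0, 0]]
    - [[0, 0, 0], [0, 0, 0]]
    - [[0, 0, 0], [0, 0, -0.02]]
    - [[0, 0, 0], [0, 0, -0.03]]
    - [[0, 0, 0], [0, 0, -0.03]]

```text
time_s: 9.22
ee_pos: [449.9, -185.5, 17.3]
tcp_rot: [0.564, 0.826, -0.0, -0.0]
wrist_force: [-3.3, -5.1, -6.8]
opening: 20.6
finger_force: 39.4
```

Call:
send_rows:
  commands:
    - [[0, 0, 0], [0, 0, -0.03]]
    - [[0, 0, 0], [0, 0, -0.03]]
    - [[0, 0, 0], [0, 0, -0.03]]
    - [[0, 0, 0], [0, 0, -0.03]]
    - [[0, 0, 0], [0, 0, -0.03]]

```text
time_s: 9.63
ee_pos: [449.8, -185.6, 17.3]
tcp_rot: [0.355, 0.935, -0.0, -0.001]
wrist_force: [-4.3, -5.0, -6.4]
opening: 20.4
finger_force: 39.4
```

Call:
send_rows:
  commands:
    - [[0, 0, 0], [0, 0, -0.03]]
    - [[0, 0, 0], [0, 0, -0.03]]
    - [[0, 0, 0], [0, 0, -0.03]]
    - [[0, 0, 0], [0, 0, -0.03]]
    - [[0, 0, 0], [0, 0, -0.03]]

```text
time_s: 10.05
ee_pos: [449.7, -185.6, 17.3]
tcp_rot: [0.128, 0.992, -0.0, -0.001]
wrist_force: [-4.4, -4.4, -6.5]
opening: 20.9
finger_force: 39.4
```

Call:
send_rows:
  commands:
    - [[0, 0, 0], [0, 0, -0.03]]
    - [[0, 0, 0], [0, 0, -0.03]]
    - [[0, 0, 0], [0, 0, -0.02]]
    - [[0, 0, 0], [0, 0, 0]]
    - [[0, 0, 0], [0, 0, 0]]

```text
time_s: 10.47
ee_pos: [449.8, -185.7, 17.3]
tcp_rot: [0.004, 1.0, -0.0, -0.001]
wrist_force: [-4.2, -5.9, -7.9]
opening: 20.3
finger_force: 39.4
```

Run:
```python
from h import *
c=capture("side")
a=c["image"][180:290,345:470,::-1];cv2.imwrite("pics/s5.png",cv2.resize(a,(675,594),interpolation=cv2.INTER_CUBIC))
st()
```

```text
10.5 [ 449.8 -185.7   17.3] yaw 89.5 op 20.4 ff 39.4 F [-5.2 -5.3 -6.2]
```

View pics/s5.png

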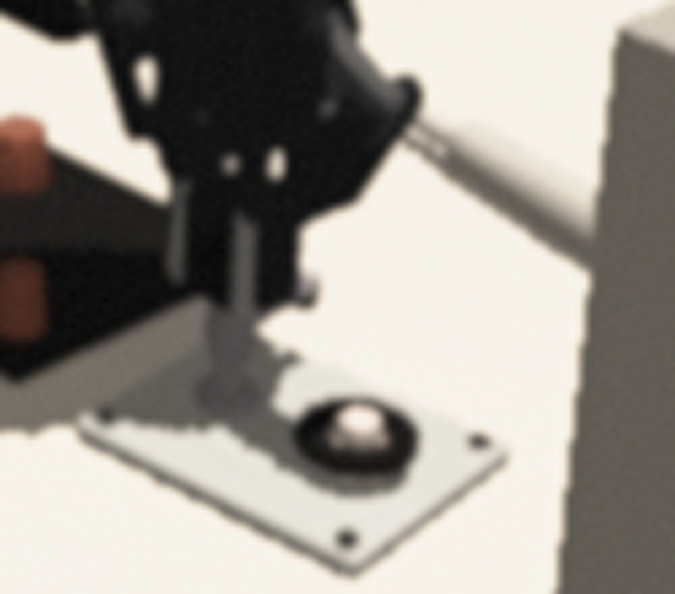

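Finger is swung behind to +x (tip at crop ~(308,290)); the gasket stays on its seat at crop (357,437). Lower, release, and measure gasket.

Call:
send_rows:
  commands:
    - [[0, 0, 0.15], [0, 0, 0]]
    - [[0, 0, 0.15], [0, 0, 0]]
    - [[0, 0, 0.15], [0, 0, 0]]
    - [[0, 0, 0], [0, 0, 0]]
    - [[0, 0, 0], [0, 0, 0]]

```text
time_s: 10.93
ee_pos: [449.8, -185.7, 8.4]
tcp_rot: [0.005, 1.0, -0.0, -0.001]
wrist_force: [-5.3, -4.9, -4.3]
opening: 20.3
finger_force: 39.6
```

Call:
send_rows:
  commands:
    - [[0, 0, 0], [0, 0, 0]]
    - [[0, 0, 0], [0, 0, 0]]
    - [[0, 0, 0], [0, 0, 0]]
    - [[0, 0, 0], [0, 0, 0]]
    - [[0, 0, -0.2], [0, 0, 0]]
  gripper: 0.5

```text
time_s: 11.35
ee_pos: [450.4, -185.0, 12.4]
tcp_rot: [0.004, 1.0, 0.0, -0.0]
wrist_force: [-0.3, 0.2, -0.7]
opening: 42.6
finger_force: 0.0
```

Call:
send_rows:
  commands:
    - [[0, 0, -0.8], [0, 0, 0]]
    - [[0, 0, -0.8], [0, 0, 0]]
    - [[0, 0, -0.8], [0, 0, 0]]
    - [[0, 0, -0.8], [0, 0, 0]]
    - [[0, 0, -0.8], [0, 0, 0]]

```text
time_s: 11.77
ee_pos: [450.6, -185.3, 94.0]
tcp_rot: [0.004, 1.0, -0.0, 0.0]
wrist_force: [-0.6, 0.2, 0.6]
opening: 42.2
finger_force: 0.0
```

Call:
send_rows:
  commands:
    - [[0, 0, 0], [0, 0, 0.038]]
    - [[0, 0, 0], [0, 0, 0.038]]
    - [[0, 0, 0], [0, 0, 0.038]]
    - [[0, 0, 0], [0, 0, 0.038]]
    - [[0, 0, 0], [0, 0, 0.038]]

```text
time_s: 12.18
ee_pos: [450.6, -185.4, 93.2]
tcp_rot: [0.301, 0.954, 0.0, 0.0]
wrist_force: [1.2, -0.4, -0.2]
opening: 42.9
finger_force: 0.0
```

Call:
send_rows:
  commands:
    - [[0, 0, 0], [0, 0, 0.038]]
    - [[0, 0, 0], [0, 0, 0.038]]
    - [[0, 0, 0], [0, 0, 0.038]]
    - [[0, 0, 0], [0, 0, 0.038]]
    - [[0, 0, 0], [0, 0, 0.038]]

```text
time_s: 12.6
ee_pos: [450.6, -185.3, 93.2]
tcp_rot: [0.568, 0.823, 0.0, 0.0]
wrist_force: [0.0, 0.1, -0.3]
opening: 43.0
finger_force: 0.0
```

Run:
```python
from h import *
st()
c=capture("side");g=c["image"].astype(int).mean(2)
m=np.zeros(g.shape,np.uint8);m[250:272,396:426]=(g<80)[250:272,396:426]
n,l,s,ce=cv2.connectedComponentsWithStats(m);i=1+np.argmax(s[1:,4]);print(s[i],ce[i])
cn=cv2.findContours((l==i).astype(np.uint8),0,2)[0][0];e=cv2.fitEllipse(cn);print(e,px2w(c,e[0][1],e[0][0],20))
W=np.array([px2w(c,p[0][1],p[0][0],20) for p in cn]);print((W.min(0)+W.max(0))/2,np.ptp(W,0))
c=capture("top");P=cloud(c);k=(abs(P[...,0]-456)<30)&(abs(P[...,1]+236)<30)&(P[...,2]>17)&(P[...,2]<30)&(c["z_map"]>0)
print(k.sum(),P[k].mean(0),P[k].min(0),P[k].max(0))
go(456,-236,60,6.7)
```

```text
12.6 [ 450.6 -185.3   93.2] yaw 20.8 op 43.0 ff 0.0 F [ 0.   0.1 -0.3]
[400 255  22  14 174] [410.10344828 262.60344828]
((410.40484619140625, 261.35784912109375), (13.724802017211914, 20.514631271362305), 94.52832794189453) [ 453.72579197 -240.19267425   20.        ]
[ 453.84032136 -240.1348408    20.        ] [4.20968587e+01 4.08861228e+01 1.13686838e-13]<stdin>:9: RuntimeWarning: Mean of empty slice.
  ret = um.true_divide(
Traceback (most recent call last):
ValueError: zero-size array to reduction operation minimum which has no identity
```

Call:
send_rows:
  commands:
    - [[0, 0, 0], [0, 0, 0.039]]
    - [[0, 0, 0], [0, 0, 0.039]]
    - [[0, 0, 0], [0, 0, 0]]
    - [[1, 0.4, 0], [0, 0, 0]]
    - [[1, 0.4, 0], [0, 0, 0]]
  gripper: 0

```text
time_s: 13.12
ee_pos: [461.5, -143.9, 92.9]
tcp_rot: [0.66, 0.751, 0.0, 0.0]
wrist_force: [-0.6, -0.7, -0.3]
opening: 0.3
finger_force: 0.0
```

Call:
send_rows:
  commands:
    - [[1, 0.4, 0], [0, 0, 0]]
    - [[1, 0.4, 0], [0, 0, 0]]
    - [[1, 0.1, 0], [0, 0, 0]]
    - [[1, 0, 0], [0, 0, 0]]
    - [[0.4, 0, 0], [0, 0, 0]]

```text
time_s: 13.53
ee_pos: [468.2, -52.1, 92.8]
tcp_rot: [0.659, 0.752, 0.0, -0.0]
wrist_force: [1.2, -0.1, 0.3]
opening: -0.1
finger_force: 0.0
```

Call:
send_rows:
  commands:
    - [[0, 0, 1], [0, 0, 0]]
    - [[0, 0, 1], [0, 0, 0]]
    - [[0, 0, 1], [0, 0, 0]]
    - [[0, 0, 1], [0, 0, 0]]
    - [[0, 0, 0.9], [0, 0, 0]]

```text
time_s: 13.95
ee_pos: [468.3, -54.4, -6.3]
tcp_rot: [0.66, 0.751, 0.0, 0.0]
wrist_force: [-0.1, 0.2, -0.1]
opening: 0.4
finger_force: 0.0
```

Run:
```python
from h import *
st();go(470,-55,-25,6.7)
c=capture("side");P=cloud(c);s=ctrl.observe()["ee_pos"]
k=(abs(P[...,0]-s[0])<18)&(abs(P[...,1]-s[1])<18)&(P[...,2]>6)&(P[...,2]<80)&(c["z_map"]>0)
print(k.sum(),np.round(P[k].min(0)),np.round(P[k].mean(0)),np.sort(P[k][:,2])[:12])
```

```text
13.9 [468.3 -54.4  -6.3] yaw 7.4 op 0.4 ff 0.0 F [-0.1  0.2 -0.1]
turn deg -0.7 az total 0.0038 shift units [-0.04  0.08  0.93] tilt [ 0. -0. -1.] q [-0.39 -0.23 -0.6   1.2   0.    1.05]
313 [448. -71.  27.] [465. -62.  55.] [27.37674188 27.47680144 27.92260493 27.92335332 28.07783867 28.95508694
 29.12542235 29.36577807 29.4416329  29.94179857 30.08712461 30.12708177]
```

Call:
send_rows:
  commands:
    - [[0, 0, 0.3], [0, 0, 0]]
    - [[0, 0, 0.3], [0, 0, 0]]
    - [[0, 0, 0.3], [0, 0, 0]]
    - [[0, 0, 0.1], [0, 0, 0]]
    - [[0, 0, 0], [0, 0, 0]]

```text
time_s: 14.42
ee_pos: [468.5, -54.2, -25.3]
tcp_rot: [0.662, 0.75, 0.0, -0.0]
wrist_force: [-0.0, -0.2, 0.9]
opening: 0.4
finger_force: 0.0
```

Call:
send_rows:
  commands:
    - [[0, 0, 0.05], [0, 0, 0]]
    - [[0, 0, 0.05], [0, 0, 0]]
    - [[0, 0, 0.05], [0, 0, 0]]
    - [[0, 0, 0], [0, 0, 0]]
    - [[0, 0, 0], [0, 0, 0]]

```text
time_s: 14.83
ee_pos: [468.5, -54.2, -28.2]
tcp_rot: [0.662, 0.749, 0.0, 0.0]
wrist_force: [-0.6, -0.1, 0.6]
opening: -0.1
finger_force: 0.0
```

```bash
python3 -c "
from h import *
st()"
```

```text
14.8 [468.5 -54.2 -28.2] yaw 7.1 op -0.1 ff 0.0 F [-0.6 -0.1  0.6]
```

Call:
send_rows:
  commands:
    - [[0, 0, 0.05], [0, 0, 0]]
    - [[0, 0, 0.05], [0, 0, 0]]
    - [[0, 0, 0], [0, 0, 0]]
    - [[0, 0, 0], [0, 0, 0]]
    - [[0, 0, 0], [0, 0, 0]]

```text
time_s: 15.25
ee_pos: [468.7, -54.2, -29.5]
tcp_rot: [0.662, 0.749, 0.0, 0.0]
wrist_force: [-3.0, 0.5, 8.7]
opening: 0.2
finger_force: 4.2
```

Call:
send_rows:
  commands:
    - [[0, 0, 0.05], [0, 0, 0]]
    - [[0, 0, 0], [0, 0, 0]]
    - [[0, 0, 0], [0, 0, 0]]
    - [[0, 0, 0], [0, 0, 0]]
    - [[0, 0, 0], [0, 0, 0]]

```text
time_s: 15.67
ee_pos: [468.7, -54.2, -29.6]
tcp_rot: [0.662, 0.749, 0.0, 0.0]
wrist_force: [-7.9, 2.6, 19.8]
opening: 0.1
finger_force: 9.7
```

Call:
send_rows:
  commands:
    - [[0, 0, 0.05], [0, 0, 0]]
    - [[0, 0, 0], [0, 0, 0]]
    - [[0, 0, 0], [0, 0, 0]]
    - [[0, 0, 0], [0, 0, 0]]
    - [[0, 0, 0], [0, 0, 0]]

```text
time_s: 16.08
ee_pos: [468.8, -54.3, -29.7]
tcp_rot: [0.662, 0.749, -0.0, 0.0]
wrist_force: [-13.0, 5.0, 30.6]
opening: -0.2
finger_force: 15.2
```

True tip z = reported + 31.4 mm (mat contact at −29.4). Since I'm at the mat, take the long bar first: lift, turn, open.

Call:
send_rows:
  commands:
    - [[0, 0, -0.5], [0, 0, 0]]
    - [[0, 0, -1], [0, 0, 0]]
    - [[0, 0, -1], [0, 0, 0.038]]
    - [[0, 0, 0], [0, 0, 0.038]]
    - [[0, 0, 0], [0, 0, 0.038]]

```text
time_s: 16.5
ee_pos: [469.6, -54.6, 19.3]
tcp_rot: [0.787, 0.617, 0.001, 0.001]
wrist_force: [-0.2, -0.4, -0.7]
opening: 0.2
finger_force: 0.0
```

Call:
send_rows:
  commands:
    - [[0, 0, 0], [0, 0, 0.038]]
    - [[0, 0, 0], [0, 0, 0.038]]
    - [[0, 0, 0], [0, 0, 0.038]]
    - [[0, 0, 0], [0, 0, 0.028]]
    - [[0, 0, 0], [0, 0, 0]]
  gripper: 0.35

```text
time_s: 16.92
ee_pos: [468.5, -54.2, 17.7]
tcp_rot: [0.903, 0.429, 0.0, -0.0]
wrist_force: [-0.1, 0.5, -0.1]
opening: 29.9
finger_force: 0.0
```

```bash
python3 -c "
from h import *
st();go(432,-14.5,-25.5,-39)"
```

```text
16.9 [468.5 -54.2  17.7] yaw -39.2 op 29.9 ff 0.0 F [-0.1  0.5 -0.1]
turn deg 0.2 az total -0.0013 shift units [ 0.39 -2.67  2.16] tilt [ 0.  0. -1.] q [-0.39 -0.25 -0.57  1.25  0.    1.86]
```

Call:
send_rows:
  commands:
    - [[0.13, -0.9, 0], [0, 0, 0]]
    - [[0.13, -0.9, 0], [0, 0, 0]]
    - [[0.13, -0.87, 0], [0, 0, 0]]
    - [[0, 0, 0.7], [0, 0, 0]]
    - [[0, 0, 0.7], [0, 0, 0]]

```text
time_s: 17.33
ee_pos: [432.4, -14.2, -9.8]
tcp_rot: [0.902, 0.432, 0.001, 0.001]
wrist_force: [0.1, 0.5, -0.8]
opening: 30.0
finger_force: 0.0
```

Call:
send_rows:
  commands:
    - [[0, 0, 0.5], [0, 0, 0]]
    - [[0, 0, 0.2], [0, 0, 0]]
    - [[0, 0, 0.06], [0, 0, 0]]
    - [[0, 0, 0], [0, 0, 0]]
    - [[0, 0, 0], [0, 0, 0]]

```text
time_s: 17.75
ee_pos: [432.3, -14.7, -25.0]
tcp_rot: [0.903, 0.431, 0.0, 0.0]
wrist_force: [0.8, -0.4, -0.0]
opening: 30.3
finger_force: 0.0
```

Call:
send_rows:
  commands:
    - [[0, 0, 0], [0, 0, 0]]
    - [[0, 0, 0], [0, 0, 0]]
    - [[0, 0, 0], [0, 0, 0]]
    - [[0, 0, 0], [0, 0, 0]]
    - [[0, 0, 0], [0, 0, 0]]
  gripper: 0

```text
time_s: 18.17
ee_pos: [432.4, -14.7, -24.9]
tcp_rot: [0.903, 0.43, 0.0, 0.0]
wrist_force: [-0.5, -0.1, 5.3]
opening: 6.2
finger_force: 39.6
```

```bash
python3 -c "
from h import *
st()"
```

```text
18.2 [432.4 -14.7 -24.9] yaw -39.0 op 6.2 ff 39.6 F [-0.5 -0.1  5.3]
```

Call:
send_rows:
  commands:
    - [[0, 0, -0.5], [0, 0, 0]]
    - [[0, 0, -1], [0, 0, 0]]
    - [[0, 0, -1], [0, 0, 0]]
    - [[0, 0, -0.5], [0, 0, -0.034]]
    - [[0, 0, 0], [0, 0, -0.034]]

```text
time_s: 18.58
ee_pos: [433.5, -15.0, 37.7]
tcp_rot: [0.85, 0.526, 0.001, 0.001]
wrist_force: [0.6, -0.2, 0.7]
opening: 6.2
finger_force: 39.1
```

Call:
send_rows:
  commands:
    - [[0, 0, 0], [0, 0, -0.034]]
    - [[0, 0, 0], [0, 0, -0.034]]
    - [[0, 0, 0], [0, 0, -0.034]]
    - [[0, 0, 0], [0, 0, -0.03]]
    - [[0, 0, 0], [0, 0, 0]]

```text
time_s: 19.0
ee_pos: [431.8, -14.4, 35.0]
tcp_rot: [0.724, 0.69, 0.0, 0.0]
wrist_force: [0.2, -0.0, 1.1]
opening: 6.4
finger_force: 39.1
```

```bash
python3 -c "
from h import *
st();go(472.3,135.8,-18,-3)"
```

```text
19.0 [431.8 -14.4  35. ] yaw -2.8 op 6.4 ff 39.1 F [ 0.2 -0.   1.1]
turn deg -0.2 az total 0.0013 shift units [7.61 1.63 2.65] tilt [ 0.  0. -1.] q [-0.34 -0.4  -0.66  1.31  0.    1.28]
```

Call:
send_rows:
  commands:
    - [[0.9, 0.2, 0], [0, 0, 0]]
    - [[0.9, 0.2, 0], [0, 0, 0]]
    - [[0.9, 0.2, 0], [0, 0, 0]]
    - [[0.9, 0.2, 0], [0, 0, 0]]
    - [[0.9, 0.2, 0], [0, 0, 0]]

```text
time_s: 19.42
ee_pos: [456.7, 75.2, 34.9]
tcp_rot: [0.727, 0.687, 0.0, 0.0]
wrist_force: [1.0, -0.2, 0.5]
opening: 6.5
finger_force: 39.1
```

Call:
send_rows:
  commands:
    - [[0.9, 0.2, 0], [0, 0, 0]]
    - [[0.9, 0.2, 0], [0, 0, 0]]
    - [[0.9, 0.2, 0], [0, 0, 0]]
    - [[0.41, 0.03, 0.5], [0, 0, 0]]
    - [[0, 0, 0.8], [0, 0, 0]]

```text
time_s: 19.83
ee_pos: [473.8, 137.2, 9.4]
tcp_rot: [0.726, 0.688, 0.001, 0.001]
wrist_force: [0.0, -0.1, -0.7]
opening: 6.4
finger_force: 39.1
```

Call:
send_rows:
  commands:
    - [[0, 0, 0.7], [0, 0, 0]]
    - [[0, 0, 0.4], [0, 0, 0]]
    - [[0, 0, 0.2], [0, 0, 0]]
    - [[0, 0, 0], [0, 0, 0]]
    - [[0, 0, 0], [0, 0, 0]]

```text
time_s: 20.25
ee_pos: [472.5, 135.5, -17.2]
tcp_rot: [0.726, 0.688, 0.0, 0.0]
wrist_force: [0.4, 0.3, 0.0]
opening: 5.8
finger_force: 39.1
```

```bash
python3 -c "
from h import *
st();go(472.3,135.8,-18.5)"
```

```text
20.2 [472.5 135.5 -17.2] yaw -3.1 op 5.8 ff 39.1 F [0.4 0.3 0. ]
turn deg 0.0 az total -0.0 shift units [ 0.01 -0.01  0.07] tilt [ 0.  0. -1.] q [ 0.01 -0.15 -0.55  1.17  0.    1.64]
```

Call:
send_rows:
  commands:
    - [[0, 0, 0.07], [0, 0, 0]]
    - [[0, 0, 0], [0, 0, 0]]
    - [[0, 0, 0], [0, 0, 0]]
    - [[0, 0, 0], [0, 0, 0]]
    - [[0, 0, 0], [0, 0, 0]]

```text
time_s: 20.67
ee_pos: [472.7, 135.8, -18.6]
tcp_rot: [0.725, 0.688, 0.0, 0.0]
wrist_force: [-0.2, 0.0, -0.3]
opening: 5.9
finger_force: 39.1
```

Call:
send_rows:
  commands:
    - [[0, 0, 0], [0, 0, 0]]
    - [[0, 0, 0], [0, 0, 0]]
    - [[0, 0, 0], [0, 0, 0]]
    - [[0, 0, 0], [0, 0, 0]]
    - [[0, 0, -0.3], [0, 0, 0]]
  gripper: 0.25

```text
time_s: 21.08
ee_pos: [471.6, 135.8, -13.7]
tcp_rot: [0.725, 0.688, -0.001, -0.001]
wrist_force: [0.3, 0.1, -0.2]
opening: 21.4
finger_force: 0.0
```

Call:
send_rows:
  commands:
    - [[0, 0, -0.7], [0, 0, 0]]
    - [[0, 0, -1], [0, 0, 0]]
    - [[-1, 0, -1], [0, 0, 0]]
    - [[-1, 0, 0], [0, 0, 0]]
    - [[-1, 0, 0], [0, 0, 0]]

```text
time_s: 21.5
ee_pos: [470.4, 75.3, 43.2]
tcp_rot: [0.725, 0.689, 0.001, 0.001]
wrist_force: [-0.3, 0.6, -1.0]
opening: 21.4
finger_force: 0.0
```

Call:
send_rows:
  commands:
    - [[-1, 0, 0], [0, 0, 0]]
    - [[-1, 0, 0], [0, 0, 0]]
    - [[-1, 0, 0], [0, 0, 0]]
    - [[-1, 0, 0], [0, 0, 0]]
    - [[-1, 0, 0], [0, 0, 0]]

```text
time_s: 21.92
ee_pos: [464.0, -25.0, 41.7]
tcp_rot: [0.725, 0.688, 0.0, 0.0]
wrist_force: [-0.7, -0.4, -0.1]
opening: 21.4
finger_force: 0.0
```

Run:
```python
from h import *
st();go(503,-14,5,0)
c=capture("side");P=cloud(c)
k=(abs(P[...,0]-472)<22)&(abs(P[...,1]-136)<36)&(c["z_map"]>0)&(c["image"].mean(2)>195)
print(k.sum(),P[k].mean(0) if k.any() else 0)
a=c["image"][150:250,250:400,::-1];cv2.imwrite("pics/s6.png",cv2.resize(a,(750,500),interpolation=cv2.INTER_CUBIC))
```

```text
21.9 [464.  -25.   41.7] yaw -3.0 op 21.4 ff 0.0 F [-0.7 -0.4 -0.1]
turn deg 3.0 az total -0.0167 shift units [0.55 1.95 1.83] tilt [ 0.001 -0.    -1.   ] q [-0.34 -0.29 -0.56  1.3   0.    1.29]
31 [472.050336   139.94858442  14.8773767 ]
```

View pics/s6.png

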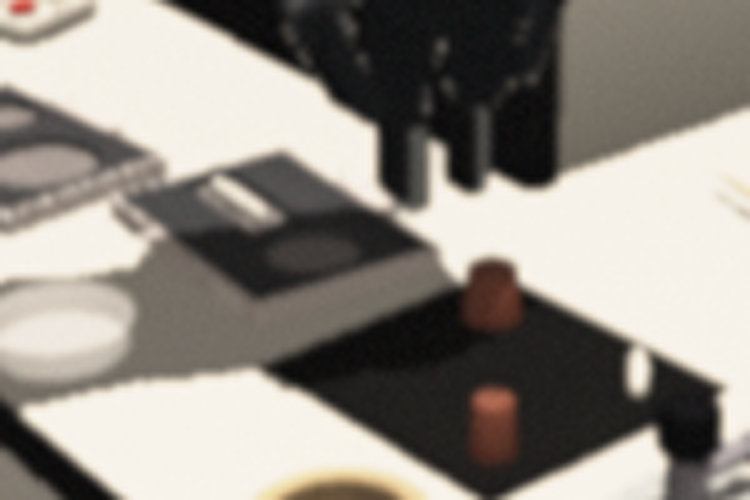

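The long bar lies in its slot (crop (245,200), top z 14.9 → floor). Next the large stopper.

Call:
send_rows:
  commands:
    - [[0.22, 0.64, 0], [0, 0, 0]]
    - [[0.22, 0.64, 0], [0, 0, 0]]
    - [[0.21, 0.64, 0], [0, 0, 0]]
    - [[0, 0, 0], [0, 0, 0]]
    - [[0, 0, 0.8], [0, 0, 0]]
  gripper: 0.6

```text
time_s: 22.38
ee_pos: [505.2, -13.4, 27.9]
tcp_rot: [0.725, 0.688, 0.001, 0.002]
wrist_force: [0.4, -0.2, -0.4]
opening: 51.0
finger_force: 0.0
```

Call:
send_rows:
  commands:
    - [[0, 0, 0.8], [0, 0, 0]]
    - [[0, 0, 0.8], [0, 0, 0]]
    - [[0, 0, 0.5], [0, 0, 0]]
    - [[0, 0, 0.25], [0, 0, 0]]
    - [[0, 0, 0], [0, 0, 0]]

```text
time_s: 22.8
ee_pos: [502.0, -12.8, -22.7]
tcp_rot: [0.725, 0.688, -0.0, -0.001]
wrist_force: [-0.1, -0.6, 0.2]
opening: 51.3
finger_force: 0.0
```

Call:
send_rows:
  commands:
    - [[0, 0, 0], [0, 0, 0]]
    - [[0, 0, 0], [0, 0, 0]]
    - [[0, 0, 0], [0, 0, 0]]
    - [[0, 0, 0], [0, 0, 0]]
    - [[0, 0, 0], [0, 0, 0]]
  gripper: 0
  force: 30

```text
time_s: 23.22
ee_pos: [503.9, -13.3, -20.7]
tcp_rot: [0.725, 0.688, 0.0, 0.001]
wrist_force: [-1.8, -0.0, 6.8]
opening: 24.4
finger_force: 29.7
```

Call:
send_rows:
  commands:
    - [[0, 0, -0.5], [0, 0, 0]]
    - [[0, 0, -1], [0, 0, 0]]
    - [[0, 0, -1], [0, 0, 0]]
    - [[0, 0, -0.5], [0, 0, 0]]
    - [[0, 0, 0], [0, 0, 0]]

```text
time_s: 23.63
ee_pos: [505.0, -13.6, 41.2]
tcp_rot: [0.725, 0.688, 0.001, 0.002]
wrist_force: [0.6, 0.1, -0.4]
opening: 24.5
finger_force: 29.5
```

```bash
python3 -c "
from h import *
st();go(468,71.4,-16)"
```

```text
23.6 [505.  -13.6  41.2] yaw -3.0 op 24.5 ff 29.5 F [ 0.6  0.1 -0.4]
turn deg 0.0 az total -0.0 shift units [ 4.15 -2.07  2.86] tilt [ 0.004 -0.001 -1.   ] q [-0.29 -0.16 -0.45  1.28  0.    1.34]
```

Call:
send_rows:
  commands:
    - [[0.83, -0.42, 0], [0, 0, 0]]
    - [[0.83, -0.42, 0], [0, 0, 0]]
    - [[0.83, -0.41, 0], [0, 0, 0]]
    - [[0.83, -0.41, 0], [0, 0, 0]]
    - [[0.83, -0.41, 0], [0, 0, 0]]

```text
time_s: 24.05
ee_pos: [465.1, 72.8, 37.1]
tcp_rot: [0.726, 0.688, -0.0, -0.0]
wrist_force: [-0.4, -0.5, -0.2]
opening: 24.3
finger_force: 29.5
```

Call:
send_rows:
  commands:
    - [[0, 0, 0.8], [0, 0, 0]]
    - [[0, 0, 0.8], [0, 0, 0]]
    - [[0, 0, 0.6], [0, 0, 0]]
    - [[0, 0, 0.3], [0, 0, 0]]
    - [[0, 0, 0], [0, 0, 0]]

```text
time_s: 24.47
ee_pos: [464.6, 72.1, -13.9]
tcp_rot: [0.726, 0.688, -0.001, -0.001]
wrist_force: [-0.3, 0.5, -0.2]
opening: 24.1
finger_force: 29.5
```

```bash
python3 -c "
from h import *
st();go(468.3,71,-15.3)"
```

```text
24.5 [464.6  72.1 -13.9] yaw -3.0 op 24.1 ff 29.5 F [-0.3  0.5 -0.2]
turn deg 0.0 az total -0.0 shift units [-0.04  0.19  0.07] tilt [-0.003  0.    -1.   ] q [-0.13 -0.22 -0.61  1.19  0.    1.5 ]
```

Call:
send_rows:
  commands:
    - [[0, 0.15, 0], [0, 0, 0]]
    - [[0, 0, 0], [0, 0, 0]]
    - [[0, 0, 0.05], [0, 0, 0]]
    - [[0, 0, 0], [0, 0, 0]]
    - [[0, 0, 0], [0, 0, 0]]

```text
time_s: 24.88
ee_pos: [469.4, 71.8, -12.5]
tcp_rot: [0.725, 0.688, 0.0, 0.0]
wrist_force: [0.5, 0.4, 0.0]
opening: 24.3
finger_force: 29.5
```

Call:
send_rows:
  commands:
    - [[0, 0, 0], [0, 0, 0]]
    - [[0, 0, 0], [0, 0, 0]]
    - [[0, 0, 0], [0, 0, 0]]
    - [[0, 0, 0], [0, 0, 0]]
    - [[0, 0, 0], [0, 0, 0]]
  gripper: 0.5

```text
time_s: 25.3
ee_pos: [469.1, 71.9, -12.9]
tcp_rot: [0.725, 0.688, 0.0, 0.0]
wrist_force: [-0.7, 1.9, -0.4]
opening: 42.8
finger_force: 0.0
```

Call:
send_rows:
  commands:
    - [[0, 0, -0.3], [0, 0, 0]]
    - [[0, 0, -0.7], [0, 0, 0]]
    - [[0, 0, -1], [0, 0, 0]]
    - [[0, 0, -1], [0, 0, 0]]
    - [[0, 0, 0], [0, 0, 0]]

```text
time_s: 25.72
ee_pos: [471.5, 71.6, 51.5]
tcp_rot: [0.725, 0.688, 0.002, 0.002]
wrist_force: [1.6, 0.7, 1.0]
opening: 42.5
finger_force: 0.0
```

Run:
```python
from h import *
st();go(512.5,-92.8,-25.5,-44)
c=capture("side");im=c["image"].astype(int);P=cloud(c)
k=(im[...,0]-im[...,2]>25)&(c["z_map"]>0)
q=k&(abs(P[...,0]-468)<30)&(abs(P[...,1]-71)<30);print(q.sum(),P[q].mean(0),P[q].min(0),P[q].max(0))
```

```text
25.7 [471.5  71.6  51.5] yaw -3.0 op 42.5 ff 0.0 F [1.6 0.7 1. ]
turn deg -41.0 az total 0.2277 shift units [-4.49  7.18  3.85] tilt [ 0.006 -0.001 -1.   ] q [-0.12 -0.26 -0.52  1.31  0.    1.5 ]
399 [457.00595869  51.26469281 242.41193055] [4.38043450e+02 4.10051192e+01 2.66733272e-01] [496.21833352  75.56310468 421.58992444]
```

Call:
send_rows:
  commands:
    - [[0, 0, 0], [0, 0, 0.038]]
    - [[0, 0, 0], [0, 0, 0.038]]
    - [[0, 0, 0], [0, 0, 0.038]]
    - [[0, 0, 0], [0, 0, 0.038]]
    - [[0, 0, 0], [0, 0, 0.038]]
  gripper: 0.35

```text
time_s: 26.18
ee_pos: [468.6, 71.9, 46.5]
tcp_rot: [0.897, 0.442, -0.0, -0.0]
wrist_force: [-0.2, -0.5, 0.0]
opening: 29.7
finger_force: 0.0
```

Call:
send_rows:
  commands:
    - [[0, 0, 0], [0, 0, 0.038]]
    - [[-0.5, 0.8, 0], [0, 0, 0]]
    - [[-0.5, 0.8, 0], [0, 0, 0]]
    - [[-0.5, 0.8, 0], [0, 0, 0]]
    - [[-0.5, 0.8, 0], [0, 0, 0]]

```text
time_s: 26.6
ee_pos: [486.9, -2.0, 46.4]
tcp_rot: [0.921, 0.39, -0.0, -0.0]
wrist_force: [0.5, 1.0, -0.1]
opening: 30.0
finger_force: 0.0
```

Call:
send_rows:
  commands:
    - [[-0.5, 0.8, 0], [0, 0, 0]]
    - [[-0.5, 0.8, 0], [0, 0, 0]]
    - [[-0.5, 0.8, 0], [0, 0, 0]]
    - [[-0.5, 0.8, 0.5], [0, 0, 0]]
    - [[-0.5, 0.8, 0.5], [0, 0, 0]]

```text
time_s: 27.02
ee_pos: [510.3, -94.0, 26.8]
tcp_rot: [0.921, 0.39, 0.0, 0.0]
wrist_force: [0.6, -0.0, 0.3]
opening: 29.8
finger_force: 0.0
```

Call:
send_rows:
  commands:
    - [[0, 0, 0.5], [0, 0, 0]]
    - [[0, 0, 0.5], [0, 0, 0]]
    - [[0, 0, 0], [0, 0, 0]]
    - [[0, 0, 0], [0, 0, 0]]
    - [[0, 0, 0], [0, 0, 0]]

```text
time_s: 27.43
ee_pos: [509.9, -92.2, 7.3]
tcp_rot: [0.921, 0.391, 0.0, -0.0]
wrist_force: [-0.1, 0.5, -0.3]
opening: 30.0
finger_force: 0.0
```

Run:
```python
from h import *
st();go(512.5,-92.8,-25.5,-44)
c=capture("side");im=c["image"].astype(int);P=cloud(c)
k=(im[...,0]-im[...,2]>25)&(c["z_map"]>0)
q=k&(abs(P[...,0]-468)<30)&(abs(P[...,1]-71)<30);print(q.sum(),P[q].mean(0),P[q].min(0),P[q].max(0))
a=c["image"][150:250,250:400,::-1];cv2.imwrite("pics/s7.png",cv2.resize(a,(750,500),interpolation=cv2.INTER_CUBIC))
```

```text
27.4 [509.9 -92.2   7.3] yaw -44.0 op 30.0 ff 0.0 F [-0.1  0.5 -0.3]
turn deg 0.0 az total -0.0 shift units [0.07 0.11 1.64] tilt [ 0.  0. -1.] q [-0.43 -0.09 -0.45  1.21  0.    1.91]
144 [465.74548009  65.02942895  22.11036561] [456.32688852  56.83066309   6.6089694 ] [479.02334225  79.8592325   33.97963027]
```

View pics/s7.png

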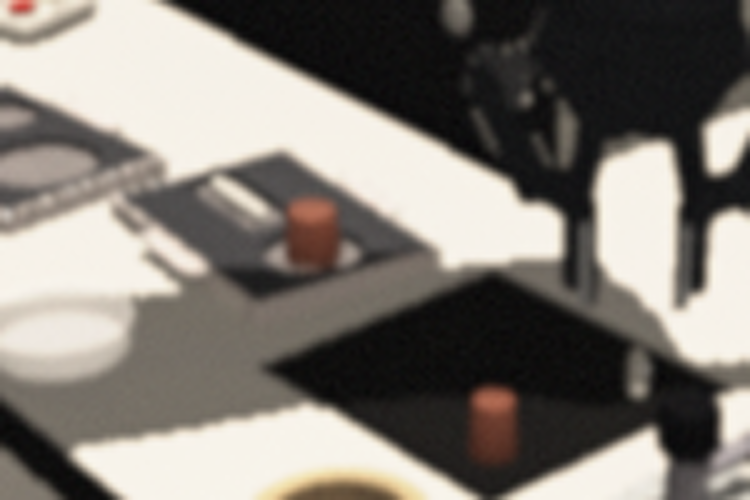

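The large stopper stands upright in its cutout (crop (313,235)). Fingers straddle the short bar at (638,372). Pick it.

Call:
send_rows:
  commands:
    - [[0.07, 0.11, 0.5], [0, 0, 0]]
    - [[0, 0, 0.6], [0, 0, 0]]
    - [[0, 0, 0.4], [0, 0, 0]]
    - [[0, 0, 0.14], [0, 0, 0]]
    - [[0, 0, 0], [0, 0, 0]]

```text
time_s: 27.9
ee_pos: [511.3, -92.9, -27.3]
tcp_rot: [0.921, 0.39, -0.001, -0.001]
wrist_force: [-0.8, -0.3, -0.4]
opening: 29.7
finger_force: 0.0
```

Call:
send_rows:
  commands:
    - [[0, 0, 0], [0, 0, 0]]
    - [[0, 0, 0], [0, 0, 0]]
    - [[0, 0, 0], [0, 0, 0]]
    - [[0, 0, 0], [0, 0, 0]]
    - [[0, 0, 0], [0, 0, 0]]
  gripper: 0
  force: 40

```text
time_s: 28.32
ee_pos: [512.8, -93.6, -25.3]
tcp_rot: [0.921, 0.39, 0.0, 0.0]
wrist_force: [-0.2, -0.6, 0.7]
opening: 6.4
finger_force: 40.4
```

Call:
send_rows:
  commands:
    - [[0, 0, -0.5], [0, 0, 0]]
    - [[0, 0, -1], [0, 0, 0]]
    - [[0, 0, -1], [0, 0, 0]]
    - [[0, 0, -0.5], [0, 0, -0.035]]
    - [[0, 0, 0], [0, 0, -0.035]]

```text
time_s: 28.73
ee_pos: [514.4, -94.3, 38.1]
tcp_rot: [0.871, 0.491, 0.001, 0.002]
wrist_force: [0.3, -0.6, 0.3]
opening: 6.3
finger_force: 40.3
```

Call:
send_rows:
  commands:
    - [[0, 0, 0], [0, 0, -0.035]]
    - [[0, 0, 0], [0, 0, -0.035]]
    - [[0, 0, 0], [0, 0, -0.035]]
    - [[0, 0, 0], [0, 0, -0.035]]
    - [[0, 0, 0], [0, 0, -0.035]]

```text
time_s: 29.15
ee_pos: [512.7, -93.5, 35.2]
tcp_rot: [0.705, 0.709, 0.0, 0.0]
wrist_force: [-0.2, -0.1, -0.6]
opening: 6.5
finger_force: 40.3
```

Call:
send_rows:
  commands:
    - [[0, 0, 0], [0, 0, -0.035]]
    - [[0, 0, 0], [0, 0, 0]]
    - [[0, 0, 0], [0, 0, 0]]
    - [[0, 0, 0], [0, 0, 0]]
    - [[0, 0, 0], [0, 0, 0]]

```text
time_s: 29.57
ee_pos: [512.5, -93.5, 34.5]
tcp_rot: [0.668, 0.744, 0.0, 0.0]
wrist_force: [-0.2, -0.9, -0.3]
opening: 6.2
finger_force: 40.3
```

```bash
python3 -c "
from h import *
st();go(393.5,290,-18.5,6.4)"
```

```text
29.6 [512.5 -93.5  34.5] yaw 6.2 op 6.2 ff 40.3 F [-0.2 -0.9 -0.3]
turn deg 0.2 az total -0.0011 shift units [19.72 -3.78  2.65] tilt [ 0.  0. -1.] q [-0.43 -0.1  -0.41  1.26  0.    1.03]
```

Call:
send_rows:
  commands:
    - [[0.99, -0.19, 0], [0, 0, 0]]
    - [[0.99, -0.19, 0], [0, 0, 0]]
    - [[0.99, -0.19, 0], [0, 0, 0]]
    - [[0.99, -0.19, 0], [0, 0, 0]]
    - [[0.99, -0.19, 0], [0, 0, 0]]

```text
time_s: 29.98
ee_pos: [482.3, 3.6, 34.4]
tcp_rot: [0.668, 0.744, 0.0, -0.0]
wrist_force: [0.5, 0.2, -0.3]
opening: 6.4
finger_force: 40.3
```

Call:
send_rows:
  commands:
    - [[0.99, -0.19, 0], [0, 0, 0]]
    - [[0.99, -0.19, 0], [0, 0, 0]]
    - [[0.99, -0.19, 0], [0, 0, 0]]
    - [[0.99, -0.19, 0], [0, 0, 0]]
    - [[0.99, -0.19, 0], [0, 0, 0]]

```text
time_s: 30.4
ee_pos: [452.5, 100.0, 34.5]
tcp_rot: [0.668, 0.745, 0.0, 0.0]
wrist_force: [0.3, -0.4, 0.3]
opening: 6.3
finger_force: 40.3
```

Call:
send_rows:
  commands:
    - [[0.99, -0.19, 0], [0, 0, 0]]
    - [[0.99, -0.19, 0], [0, 0, 0]]
    - [[0.99, -0.19, 0], [0, 0, 0]]
    - [[0.99, -0.19, 0], [0, 0, 0]]
    - [[0.99, -0.19, 0], [0, 0, 0]]

```text
time_s: 30.82
ee_pos: [422.7, 196.3, 34.5]
tcp_rot: [0.668, 0.745, 0.0, 0.0]
wrist_force: [0.1, -0.4, -0.0]
opening: 6.7
finger_force: 40.3
```

Call:
send_rows:
  commands:
    - [[0.99, -0.19, 0], [0, 0, 0]]
    - [[0.99, -0.19, 0], [0, 0, 0]]
    - [[0.99, -0.19, 0], [0, 0, 0]]
    - [[0.9, -0.19, 0], [0, 0, 0]]
    - [[0, 0, 0], [0, 0, 0]]

```text
time_s: 31.23
ee_pos: [398.3, 272.9, 34.4]
tcp_rot: [0.667, 0.745, 0.0, -0.0]
wrist_force: [-0.8, 0.7, 1.0]
opening: 6.3
finger_force: 40.3
```

```bash
python3 -c "
from h import *
st();go(393.5,290,-18.5)"
```

```text
31.2 [398.3 272.9  34.4] yaw 6.4 op 6.3 ff 40.3 F [-0.8  0.7  1. ]
turn deg 0.0 az total -0.0 shift units [ 0.88 -0.14  2.65] tilt [-0.     0.001 -1.   ] q [ 0.33 -0.22 -0.52  1.27  0.    1.79]
```

Call:
send_rows:
  commands:
    - [[0.44, -0.07, 0], [0, 0, 0]]
    - [[0.44, -0.07, 0.4], [0, 0, 0]]
    - [[0, 0, 0.8], [0, 0, 0]]
    - [[0, 0, 0.8], [0, 0, 0]]
    - [[0, 0, 0.4], [0, 0, 0]]

```text
time_s: 31.65
ee_pos: [393.6, 287.5, -16.0]
tcp_rot: [0.667, 0.745, -0.001, -0.001]
wrist_force: [-1.5, -0.1, -0.5]
opening: 6.0
finger_force: 40.3
```

Call:
send_rows:
  commands:
    - [[0, 0, 0.2], [0, 0, 0]]
    - [[0, 0, 0], [0, 0, 0]]
    - [[0, 0, 0], [0, 0, 0]]
    - [[0, 0, 0], [0, 0, 0]]
    - [[0, 0, 0], [0, 0, 0]]

```text
time_s: 32.07
ee_pos: [395.4, 288.1, -16.8]
tcp_rot: [0.667, 0.745, 0.001, 0.0]
wrist_force: [-1.0, -0.4, -0.7]
opening: 6.2
finger_force: 40.3
```

```bash
python3 -c "
from h import *
st();go(393.5,290,-18.7)"
```

```text
32.1 [395.4 288.1 -16.8] yaw 6.3 op 6.2 ff 40.3 F [-1.  -0.4 -0.7]
turn deg 0.0 az total -0.0 shift units [ 0.11 -0.08  0.09] tilt [ 0.001  0.001 -1.   ] q [ 0.36 -0.16 -0.56  1.17  0.    1.82]
```

Now nudge down, release, retract, and head to the small stopper.

Call:
send_rows:
  commands:
    - [[0.1, -0.08, 0.09], [0, 0, 0]]
    - [[0, 0, 0], [0, 0, 0]]
    - [[0, 0, 0], [0, 0, 0]]
    - [[0, 0, 0], [0, 0, 0]]
    - [[0, 0, 0], [0, 0, 0]]

```text
time_s: 32.48
ee_pos: [392.9, 289.7, -19.4]
tcp_rot: [0.667, 0.745, 0.0, 0.0]
wrist_force: [0.2, -0.4, 0.4]
opening: 6.3
finger_force: 40.3
```

Call:
send_rows:
  commands:
    - [[0, 0, 0], [0, 0, 0]]
    - [[0, 0, 0], [0, 0, 0]]
    - [[0, 0, 0], [0, 0, 0]]
    - [[0, 0, 0], [0, 0, 0]]
    - [[0, 0, -0.3], [0, 0, 0]]
  gripper: 0.25

```text
time_s: 32.9
ee_pos: [392.0, 289.3, -14.3]
tcp_rot: [0.667, 0.745, -0.001, -0.0]
wrist_force: [0.0, -1.0, -0.5]
opening: 21.3
finger_force: 0.0
```

Call:
send_rows:
  commands:
    - [[0, 0, -0.7], [0, 0, 0]]
    - [[0, 0, -1], [0, 0, 0]]
    - [[0, 0, -1], [0, 0, 0]]
    - [[-1, 0.25, -0.3], [0, 0, 0]]
    - [[-1, 0.25, 0], [0, 0, 0]]

```text
time_s: 33.32
ee_pos: [408.6, 251.5, 49.2]
tcp_rot: [0.666, 0.746, 0.002, 0.001]
wrist_force: [-0.3, -0.3, -0.1]
opening: 21.4
finger_force: 0.0
```

Call:
send_rows:
  commands:
    - [[-1, 0.25, 0], [0, 0, 0]]
    - [[-1, 0.25, 0], [0, 0, 0]]
    - [[-1, 0.25, 0], [0, 0, 0]]
    - [[-1, 0.25, 0], [0, 0, 0]]
    - [[-1, 0.25, 0], [0, 0, 0]]

```text
time_s: 33.73
ee_pos: [443.4, 153.4, 47.0]
tcp_rot: [0.667, 0.745, 0.0, 0.0]
wrist_force: [0.1, 0.6, -0.2]
opening: 21.3
finger_force: 0.0
```

Call:
send_rows:
  commands:
    - [[-1, 0, 0], [0, 0, 0]]
    - [[-1, 0, 0], [0, 0, 0]]
    - [[-1, 0, 0], [0, 0, 0]]
    - [[-1, 0, 0], [0, 0, 0]]
    - [[-1, 0, 0], [0, 0, 0]]

```text
time_s: 34.15
ee_pos: [454.2, 54.0, 47.0]
tcp_rot: [0.667, 0.745, 0.0, 0.0]
wrist_force: [0.4, 0.8, 0.1]
opening: 21.6
finger_force: 0.0
```

Call:
send_rows:
  commands:
    - [[-1, 0, 0], [0, 0, 0]]
    - [[-1, 0, 0], [0, 0, 0]]
    - [[-1, 0, 0], [0, 0, 0]]
    - [[-1, 0, 0], [0, 0, 0]]
    - [[-1, 0, 0], [0, 0, 0]]

```text
time_s: 34.57
ee_pos: [465.3, -45.4, 47.0]
tcp_rot: [0.667, 0.745, 0.0, 0.0]
wrist_force: [-0.5, 0.3, 0.5]
opening: 21.3
finger_force: 0.0
```

Run:
```python
from h import *
st();go(433,-100,-21)
c=capture("side");P=cloud(c);im=c["image"].astype(int)
k=(abs(P[...,0]-394)<14)&(abs(P[...,1]-290)<28)&(c["z_map"]>0)&(im.mean(2)>195)
print(k.sum(),P[k].mean(0) if k.any() else 0, P[k].min(0),P[k].max(0))
q=(im[...,0]-im[...,2]>25)&(abs(P[...,0]-433)<20)&(abs(P[...,1]+100)<20);print(P[q].mean(0),P[q].min(0),P[q].max(0))
```

```text
34.6 [465.3 -45.4  47. ] yaw 6.3 op 21.3 ff 0.0 F [-0.5  0.3  0.5]
turn deg 0.0 az total -0.0 shift units [-2.53 -1.91  3.4 ] tilt [ 0. -0. -1.] q [-0.38 -0.28 -0.55  1.31  0.    1.08]
11 [391.45514241 289.43880435  14.56429166] [381.51057281 275.94940575  12.08561316] [394.0932673  316.70838054  16.28744895]
[442.45516876 -87.59364101 284.19784551] [ 418.45395808 -110.36852613    2.26843529] [452.97199161 -80.01029861 426.71752772]
```

Call:
send_rows:
  commands:
    - [[-0.84, -0.64, 0], [0, 0, 0]]
    - [[-0.84, -0.64, 0], [0, 0, 0]]
    - [[-0.84, -0.63, 0], [0, 0, 0]]
    - [[0, 0, 0.5], [0, 0, 0]]
    - [[0, 0, 0.8], [0, 0, 0]]
  gripper: 0.5

```text
time_s: 35.03
ee_pos: [433.8, -100.1, 22.0]
tcp_rot: [0.668, 0.744, 0.0, 0.002]
wrist_force: [-0.1, 0.4, 0.6]
opening: 42.7
finger_force: 0.0
```

Call:
send_rows:
  commands:
    - [[0, 0, 0.8], [0, 0, 0]]
    - [[0, 0, 0.7], [0, 0, 0]]
    - [[0, 0, 0.4], [0, 0, 0]]
    - [[0, 0, 0.15], [0, 0, 0]]
    - [[0, 0, 0], [0, 0, 0]]

```text
time_s: 35.45
ee_pos: [432.5, -98.2, -20.9]
tcp_rot: [0.667, 0.745, -0.0, -0.001]
wrist_force: [-0.5, 0.1, 0.0]
opening: 42.8
finger_force: 0.0
```

Call:
send_rows:
  commands:
    - [[0, 0, 0], [0, 0, 0]]
    - [[0, 0, 0], [0, 0, 0]]
    - [[0, 0, 0], [0, 0, 0]]
    - [[0, 0, 0], [0, 0, 0]]
    - [[0, 0, 0], [0, 0, 0]]
  gripper: 0
  force: 30

```text
time_s: 35.87
ee_pos: [433.6, -99.0, -19.5]
tcp_rot: [0.667, 0.745, 0.0, 0.001]
wrist_force: [-0.7, 1.7, 6.6]
opening: 17.3
finger_force: 29.5
```

Call:
send_rows:
  commands:
    - [[0, 0, -0.5], [0, 0, 0]]
    - [[0, 0, -1], [0, 0, 0]]
    - [[0, 0, -1], [0, 0, 0]]
    - [[0, 0, -0.8], [0, 0, 0]]
    - [[0, 0, 0], [0, 0, 0]]

```text
time_s: 36.28
ee_pos: [434.8, -99.8, 49.5]
tcp_rot: [0.667, 0.745, 0.001, 0.003]
wrist_force: [0.9, -0.5, 0.3]
opening: 17.7
finger_force: 29.3
```

```bash
python3 -c "
from h import *
st();go(436.4,294,-16)"
```

```text
36.3 [434.8 -99.8  49.5] yaw 6.3 op 17.7 ff 29.3 F [ 0.9 -0.5  0.3]
turn deg 0.0 az total -0.0 shift units [19.56  2.26  3.28] tilt [ 0.005 -0.003 -1.   ] q [-0.52 -0.37 -0.61  1.32  0.    0.94]
```

Call:
send_rows:
  commands:
    - [[0.98, 0.11, 0], [0, 0, 0]]
    - [[0.98, 0.11, 0], [0, 0, 0]]
    - [[0.98, 0.11, 0], [0, 0, 0]]
    - [[0.98, 0.11, 0], [0, 0, 0]]
    - [[0.98, 0.11, 0], [0, 0, 0]]

```text
time_s: 36.7
ee_pos: [432.6, 0.8, 45.3]
tcp_rot: [0.667, 0.745, -0.0, -0.0]
wrist_force: [-0.9, 0.2, -0.4]
opening: 17.3
finger_force: 29.3
```

Call:
send_rows:
  commands:
    - [[0.98, 0.11, 0], [0, 0, 0]]
    - [[0.98, 0.11, 0], [0, 0, 0]]
    - [[0.98, 0.11, 0], [0, 0, 0]]
    - [[0.98, 0.11, 0], [0, 0, 0]]
    - [[0.98, 0.11, 0], [0, 0, 0]]

```text
time_s: 37.12
ee_pos: [432.7, 99.5, 45.3]
tcp_rot: [0.667, 0.745, -0.0, -0.0]
wrist_force: [0.6, 0.2, -1.0]
opening: 17.4
finger_force: 29.3
```

Call:
send_rows:
  commands:
    - [[0.98, 0.11, 0], [0, 0, 0]]
    - [[0.98, 0.11, 0], [0, 0, 0]]
    - [[0.98, 0.11, 0], [0, 0, 0]]
    - [[0.98, 0.11, 0], [0, 0, 0]]
    - [[0.98, 0.11, 0], [0, 0, 0]]

```text
time_s: 37.53
ee_pos: [432.8, 198.1, 45.3]
tcp_rot: [0.667, 0.745, -0.0, -0.0]
wrist_force: [1.2, 0.8, 0.6]
opening: 17.5
finger_force: 29.3
```

Call:
send_rows:
  commands:
    - [[0.98, 0.11, 0], [0, 0, 0]]
    - [[0.98, 0.11, 0], [0, 0, 0]]
    - [[0.98, 0.11, 0], [0, 0, 0]]
    - [[0.98, 0.11, 0], [0, 0, 0]]
    - [[0.9, 0.11, 0], [0, 0, 0]]

```text
time_s: 37.95
ee_pos: [432.9, 295.2, 45.2]
tcp_rot: [0.667, 0.745, -0.0, -0.0]
wrist_force: [0.8, -0.1, -0.0]
opening: 17.1
finger_force: 29.3
```

Call:
send_rows:
  commands:
    - [[0, 0, 0.8], [0, 0, 0]]
    - [[0, 0, 0.8], [0, 0, 0]]
    - [[0, 0, 0.6], [0, 0, 0]]
    - [[0, 0, 0.3], [0, 0, 0]]
    - [[0, 0, 0], [0, 0, 0]]

```text
time_s: 38.37
ee_pos: [432.1, 293.5, -6.2]
tcp_rot: [0.667, 0.745, -0.001, -0.001]
wrist_force: [0.5, -0.5, -0.3]
opening: 17.1
finger_force: 29.3
```

Call:
send_rows:
  commands:
    - [[0, 0, 0], [0, 0, 0]]
    - [[0, 0, 0], [0, 0, 0]]
    - [[0, 0, 0], [0, 0, 0]]
    - [[0, 0, 0], [0, 0, 0]]
    - [[0, 0, 0], [0, 0, 0]]

```text
time_s: 38.78
ee_pos: [433.8, 294.3, -3.9]
tcp_rot: [0.667, 0.745, 0.0, 0.0]
wrist_force: [-1.0, 0.1, -0.3]
opening: 17.1
finger_force: 29.3
```

```bash
python3 -c "
from h import *
st();go(436.4,294,-14.3)"
```

```text
38.8 [433.8 294.3  -3.9] yaw 6.3 op 17.1 ff 29.3 F [-1.   0.1 -0.3]
turn deg 0.0 az total -0.0 shift units [-0.03  0.13  0.52] tilt [ 0.001  0.    -1.   ] q [ 0.35 -0.06 -0.44  1.19  0.    1.81]
```

Call:
send_rows:
  commands:
    - [[0, 0.13, 0.2], [0, 0, 0]]
    - [[0, 0, 0.2], [0, 0, 0]]
    - [[0, 0, 0.1], [0, 0, 0]]
    - [[0, 0, 0], [0, 0, 0]]
    - [[0, 0, 0], [0, 0, 0]]

```text
time_s: 39.2
ee_pos: [436.1, 294.5, -14.5]
tcp_rot: [0.667, 0.745, 0.0, 0.0]
wrist_force: [-1.3, -1.0, 3.4]
opening: 17.2
finger_force: 29.6
```

Call:
send_rows:
  commands:
    - [[0, 0, 0], [0, 0, 0]]
    - [[0, 0, 0], [0, 0, 0]]
    - [[0, 0, 0], [0, 0, 0]]
    - [[0, 0, 0], [0, 0, 0]]
    - [[0, 0, 0], [0, 0, 0]]

```text
time_s: 39.62
ee_pos: [436.1, 294.5, -14.4]
tcp_rot: [0.667, 0.745, 0.0, 0.0]
wrist_force: [-1.5, -0.5, 3.5]
opening: 17.0
finger_force: 29.6
```

Call:
send_rows:
  commands:
    - [[0, 0, 0], [0, 0, 0]]
    - [[0, 0, 0], [0, 0, 0]]
    - [[0, 0, 0], [0, 0, 0]]
    - [[0, 0, 0], [0, 0, 0]]
    - [[0, 0, 0], [0, 0, 0]]
  gripper: 0.4

```text
time_s: 40.03
ee_pos: [435.8, 294.4, -14.7]
tcp_rot: [0.667, 0.745, -0.0, -0.0]
wrist_force: [0.2, -0.1, 0.2]
opening: 34.2
finger_force: 0.0
```

Call:
send_rows:
  commands:
    - [[0, 0, -0.3], [0, 0, 0]]
    - [[0, 0, -0.7], [0, 0, 0]]
    - [[0, 0, -1], [0, 0, 0]]
    - [[0, 0, -1], [0, 0, 0]]
    - [[-1, 0, -1], [0, 0, 0]]

```text
time_s: 40.45
ee_pos: [437.8, 276.2, 66.9]
tcp_rot: [0.666, 0.746, 0.0, -0.0]
wrist_force: [-0.6, -0.7, 0.7]
opening: 34.0
finger_force: 0.0
```

```bash
python3 -c "
from h import *
st();go(455.5,-237.3,60,6.3)"
```

```text
40.5 [437.8 276.2  66.9] yaw 6.5 op 34.0 ff 0.0 F [-0.6 -0.7  0.7]
turn deg -0.2 az total 0.0009 shift units [-25.62  -1.94   0.34] tilt [ 0.     0.001 -1.   ] q [ 0.31 -0.13 -0.38  1.32  0.    1.77]
```

Call:
send_rows:
  commands:
    - [[-0.985, -0.075, 0], [0, 0, 0]]
    - [[-0.985, -0.075, 0], [0, 0, 0]]
    - [[-0.985, -0.075, 0], [0, 0, 0]]
    - [[-0.985, -0.075, 0], [0, 0, 0]]
    - [[-0.985, -0.075, 0], [0, 0, 0]]
  gripper: 0.65

```text
time_s: 40.87
ee_pos: [441.7, 175.0, 66.1]
tcp_rot: [0.667, 0.745, 0.0, 0.0]
wrist_force: [-0.5, -0.5, -0.7]
opening: 55.5
finger_force: 0.0
```

Call:
send_rows:
  commands:
    - [[-0.985, -0.075, 0], [0, 0, 0]]
    - [[-0.985, -0.075, 0], [0, 0, 0]]
    - [[-0.985, -0.075, 0], [0, 0, 0]]
    - [[-0.985, -0.075, 0], [0, 0, 0]]
    - [[-0.985, -0.075, 0], [0, 0, 0]]

```text
time_s: 41.28
ee_pos: [445.1, 76.2, 66.1]
tcp_rot: [0.667, 0.745, 0.0, 0.0]
wrist_force: [0.4, 0.9, -0.6]
opening: 55.8
finger_force: 0.0
```

Call:
send_rows:
  commands:
    - [[-0.985, -0.075, 0], [0, 0, 0]]
    - [[-0.985, -0.075, 0], [0, 0, 0]]
    - [[-0.985, -0.075, 0], [0, 0, 0]]
    - [[-0.985, -0.075, 0], [0, 0, 0]]
    - [[-0.985, -0.075, 0], [0, 0, 0]]

```text
time_s: 41.7
ee_pos: [448.6, -22.6, 66.1]
tcp_rot: [0.667, 0.745, 0.0, 0.0]
wrist_force: [-0.1, 0.3, 0.7]
opening: 55.4
finger_force: 0.0
```

Call:
send_rows:
  commands:
    - [[-0.985, -0.075, 0], [0, 0, 0]]
    - [[-0.985, -0.075, 0], [0, 0, 0]]
    - [[-0.985, -0.075, 0], [0, 0, 0]]
    - [[-0.985, -0.075, 0], [0, 0, 0]]
    - [[-0.985, -0.075, 0], [0, 0, 0]]

```text
time_s: 42.12
ee_pos: [451.9, -121.4, 66.0]
tcp_rot: [0.667, 0.745, 0.0, 0.0]
wrist_force: [-0.2, 0.1, 0.3]
opening: 55.5
finger_force: 0.0
```

Call:
send_rows:
  commands:
    - [[-0.985, -0.075, 0], [0, 0, 0]]
    - [[-0.985, -0.075, 0], [0, 0, 0]]
    - [[-0.985, -0.075, 0], [0, 0, 0]]
    - [[-0.985, -0.075, 0], [0, 0, 0]]
    - [[-0.985, -0.075, 0], [0, 0, 0]]

```text
time_s: 42.53
ee_pos: [455.3, -220.1, 66.0]
tcp_rot: [0.667, 0.745, 0.0, 0.0]
wrist_force: [0.4, 0.1, -0.0]
opening: 55.6
finger_force: 0.0
```

Call:
send_rows:
  commands:
    - [[-0.8, 0, 0], [0, 0, 0]]
    - [[0, 0, 0], [0, 0, 0]]
    - [[0, 0, 0], [0, 0, 0]]
    - [[0, 0, 0], [0, 0, 0]]
    - [[0, 0, 0], [0, 0, 0]]

```text
time_s: 42.95
ee_pos: [457.1, -234.1, 65.6]
tcp_rot: [0.667, 0.745, 0.0, -0.0]
wrist_force: [0.1, 0.2, 1.2]
opening: 55.0
finger_force: 0.0
```

Run:
```python
from h import *
st();go(455.5,-237.3,-14.5,6.3)
c=capture("side");a=c["image"][170:290,330:480,::-1];cv2.imwrite("pics/s8.png",cv2.resize(a,(750,600),interpolation=cv2.INTER_CUBIC))
```

```text
43.0 [ 457.1 -234.1   65.6] yaw 6.4 op 55.0 ff 0.0 F [0.1 0.2 1.2]
turn deg -0.1 az total 0.0005 shift units [-0.15 -0.1   4.  ] tilt [-0.  0. -1.] q [-0.73 -0.14 -0.39  1.32  0.    0.73]
```

View pics/s8.png

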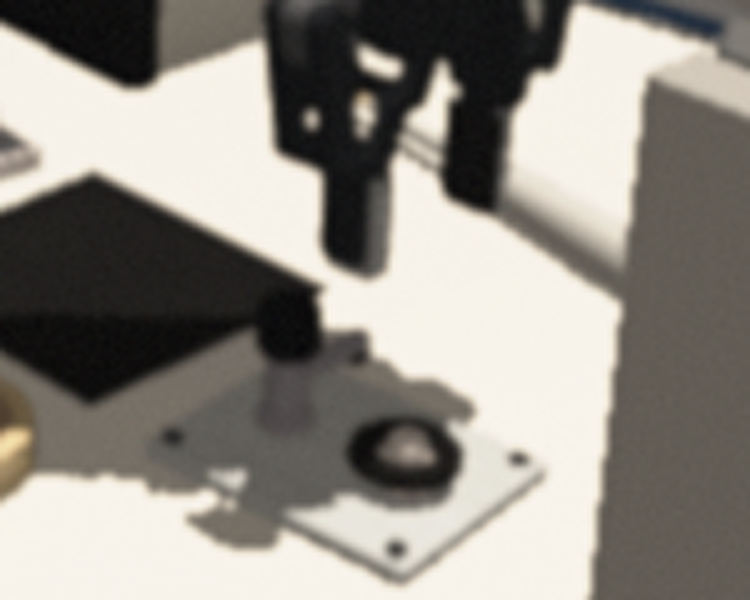

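Gasket on its seat at crop (404,453), fingers open above it, sprung finger well behind. Descend and grip.

Call:
send_rows:
  commands:
    - [[-0.15, -0.1, 0.8], [0, 0, 0]]
    - [[0, 0, 0.8], [0, 0, 0]]
    - [[0, 0, 0.8], [0, 0, 0]]
    - [[0, 0, 0.8], [0, 0, 0]]
    - [[0, 0, 0.4], [0, 0, 0]]

```text
time_s: 43.42
ee_pos: [454.7, -236.7, -8.4]
tcp_rot: [0.667, 0.745, 0.0, -0.001]
wrist_force: [-0.5, 0.3, -0.8]
opening: 55.4
finger_force: 0.0
```

Call:
send_rows:
  commands:
    - [[0, 0, 0.2], [0, 0, 0]]
    - [[0, 0, 0.2], [0, 0, 0]]
    - [[0, 0, 0], [0, 0, 0]]
    - [[0, 0, 0], [0, 0, 0]]
    - [[0, 0, 0], [0, 0, 0]]

```text
time_s: 43.83
ee_pos: [456.0, -238.5, -13.7]
tcp_rot: [0.667, 0.745, 0.0, 0.001]
wrist_force: [-0.3, 0.4, 0.7]
opening: 55.5
finger_force: 0.0
```

Run:
```python
from h import *
st();go(455.5,-237.3,-14.5,6.3)
c=capture("side");P=cloud(c);s=ctrl.observe()["ee_pos"]
a=c["image"][200:290,360:470,::-1];cv2.imwrite("pics/s9.png",cv2.resize(a,(733,600),interpolation=cv2.INTER_CUBIC))
```

```text
43.8 [ 456.  -238.5  -13.7] yaw 6.3 op 55.5 ff 0.0 F [-0.3  0.4  0.7]
turn deg -0.0 az total 0.0003 shift units [ 0.06 -0.02  0.04] tilt [ 0.001 -0.001 -1.   ] q [-0.74 -0.08 -0.48  1.17  0.    0.72]
```

View pics/s9.png

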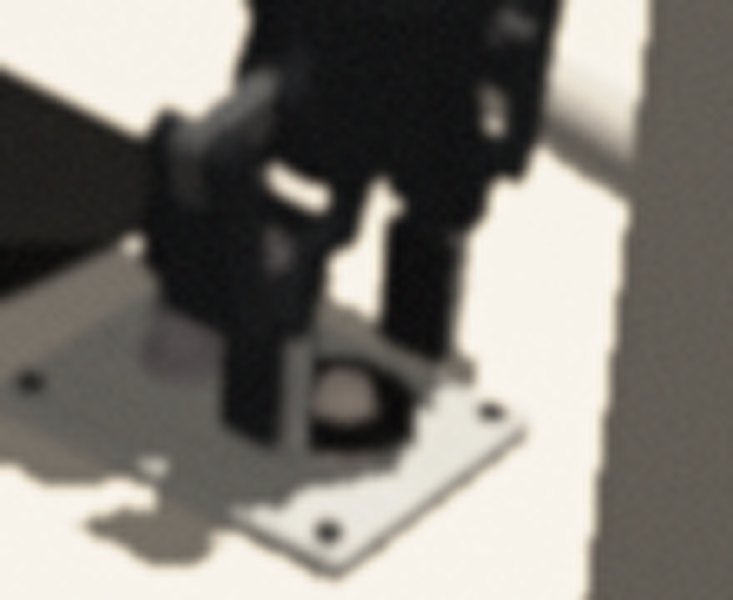

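Fingers straddle the gasket (visible between them at crop (355,405)), tips level with it. Lower 1 mm, grip, lift.

Call:
send_rows:
  commands:
    - [[0.04, 0, 0.05], [0, 0, 0]]
    - [[0, 0, 0], [0, 0, 0]]
    - [[0, 0, 0], [0, 0, 0]]
    - [[0, 0, 0], [0, 0, 0]]
    - [[0, 0, 0], [0, 0, 0]]
  gripper: 0.3
  force: 25

```text
time_s: 44.3
ee_pos: [455.7, -237.5, -15.0]
tcp_rot: [0.667, 0.745, 0.0, 0.0]
wrist_force: [-0.7, 1.2, 4.8]
opening: 37.9
finger_force: 25.0
```

Call:
send_rows:
  commands:
    - [[0, 0, 0], [0, 0, 0]]
    - [[0, 0, 0], [0, 0, 0]]
    - [[0, 0, -0.2], [0, 0, 0]]
    - [[0, 0, -0.3], [0, 0, 0]]
    - [[0, 0, -0.5], [0, 0, 0]]

```text
time_s: 44.72
ee_pos: [454.7, -236.8, 4.2]
tcp_rot: [0.667, 0.745, 0.0, -0.001]
wrist_force: [-0.1, -0.2, 0.1]
opening: 37.7
finger_force: 25.1
```

Call:
send_rows:
  commands:
    - [[0, 0, -1], [0, 0, 0]]
    - [[0, 0, -1], [0, 0, 0]]
    - [[0, 0, -1], [0, 0, 0]]
    - [[0, 0, -0.5], [0, 0, 0]]
    - [[0, 0, 0], [0, 0, 0]]

```text
time_s: 45.13
ee_pos: [456.8, -238.6, 77.6]
tcp_rot: [0.667, 0.745, 0.0, 0.002]
wrist_force: [1.1, -0.4, 0.3]
opening: 37.7
finger_force: 25.2
```

Run:
```python
from h import *
st();go(422,230,-17,6.3)
```

```text
45.1 [ 456.8 -238.6   77.6] yaw 6.3 op 37.7 ff 25.2 F [ 1.1 -0.4  0.3]
turn deg -0.0 az total 0.0003 shift units [23.48  0.84  4.73] tilt [ 0.003 -0.003 -1.   ] q [-0.74 -0.15 -0.37  1.34  0.    0.72]
```

Call:
send_rows:
  commands:
    - [[0.98, 0.035, 0], [0, 0, 0]]
    - [[0.98, 0.035, 0], [0, 0, 0]]
    - [[0.98, 0.035, 0], [0, 0, 0]]
    - [[0.98, 0.035, 0], [0, 0, 0]]
    - [[0.98, 0.035, 0], [0, 0, 0]]

```text
time_s: 45.55
ee_pos: [447.3, -138.4, 73.3]
tcp_rot: [0.667, 0.745, -0.0, -0.001]
wrist_force: [-0.4, -0.3, 0.7]
opening: 37.7
finger_force: 25.2
```

Call:
send_rows:
  commands:
    - [[0.98, 0.035, 0], [0, 0, 0]]
    - [[0.98, 0.035, 0], [0, 0, 0]]
    - [[0.98, 0.035, 0], [0, 0, 0]]
    - [[0.98, 0.035, 0], [0, 0, 0]]
    - [[0.98, 0.035, 0], [0, 0, 0]]

```text
time_s: 45.97
ee_pos: [439.9, -40.6, 73.4]
tcp_rot: [0.667, 0.745, -0.0, -0.001]
wrist_force: [0.8, 0.6, -0.6]
opening: 37.6
finger_force: 25.2
```

Call:
send_rows:
  commands:
    - [[0.98, 0.035, 0], [0, 0, 0]]
    - [[0.98, 0.035, 0], [0, 0, 0]]
    - [[0.98, 0.035, 0], [0, 0, 0]]
    - [[0.98, 0.035, 0], [0, 0, 0]]
    - [[0.98, 0.035, 0], [0, 0, 0]]

```text
time_s: 46.38
ee_pos: [432.6, 57.0, 73.4]
tcp_rot: [0.667, 0.745, -0.0, -0.001]
wrist_force: [0.0, 0.4, -0.0]
opening: 37.3
finger_force: 25.2
```

Call:
send_rows:
  commands:
    - [[0.98, 0.035, 0], [0, 0, 0]]
    - [[0.98, 0.035, 0], [0, 0, 0]]
    - [[0.98, 0.035, 0], [0, 0, 0]]
    - [[0.98, 0.035, 0], [0, 0, 0]]
    - [[0.98, 0.035, 0], [0, 0, 0]]

```text
time_s: 46.8
ee_pos: [425.2, 154.7, 73.4]
tcp_rot: [0.667, 0.745, -0.0, -0.0]
wrist_force: [0.6, -0.1, 0.4]
opening: 37.7
finger_force: 25.2
```

Call:
send_rows:
  commands:
    - [[0.98, 0.035, 0], [0, 0, 0]]
    - [[0.98, 0.035, 0], [0, 0, 0]]
    - [[0.98, 0.035, 0.5], [0, 0, 0]]
    - [[0.8, 0.035, 1], [0, 0, 0]]
    - [[0, 0, 1], [0, 0, 0]]

```text
time_s: 47.22
ee_pos: [420.1, 230.7, 23.4]
tcp_rot: [0.666, 0.746, 0.0, -0.0]
wrist_force: [-0.8, -0.7, -1.1]
opening: 37.5
finger_force: 25.2
```

Call:
send_rows:
  commands:
    - [[0, 0, 0.8], [0, 0, 0]]
    - [[0, 0, 0.2], [0, 0, 0]]
    - [[0, 0, 0], [0, 0, 0]]
    - [[0, 0, 0], [0, 0, 0]]
    - [[0, 0, 0], [0, 0, 0]]

```text
time_s: 47.63
ee_pos: [421.3, 228.4, 5.5]
tcp_rot: [0.667, 0.745, 0.001, 0.0]
wrist_force: [-0.4, -0.1, -0.2]
opening: 37.8
finger_force: 25.2
```

Run:
```python
from h import *
st();go(422,230,-20)
```

```text
47.6 [421.3 228.4   5.5] yaw 6.3 op 37.8 ff 25.2 F [-0.4 -0.1 -0.2]
turn deg 0.0 az total -0.0 shift units [0.07 0.04 1.28] tilt [ 0.001  0.    -1.   ] q [ 0.22 -0.21 -0.57  1.22  0.    1.68]
```

Call:
send_rows:
  commands:
    - [[0.07, 0.04, 0.5], [0, 0, 0]]
    - [[0, 0, 0.4], [0, 0, 0]]
    - [[0, 0, 0.25], [0, 0, 0]]
    - [[0, 0, 0.1], [0, 0, 0]]
    - [[0, 0, 0], [0, 0, 0]]

```text
time_s: 48.05
ee_pos: [420.4, 229.7, -21.4]
tcp_rot: [0.667, 0.745, -0.001, -0.0]
wrist_force: [-0.5, -0.1, -0.1]
opening: 37.8
finger_force: 25.2
```

Call:
send_rows:
  commands:
    - [[0, 0, 0], [0, 0, 0]]
    - [[0, 0, 0], [0, 0, 0]]
    - [[0, 0, 0], [0, 0, 0]]
    - [[0, 0, 0], [0, 0, 0]]
    - [[0, 0, 0], [0, 0, 0]]

```text
time_s: 48.47
ee_pos: [421.3, 230.0, -20.3]
tcp_rot: [0.667, 0.745, 0.0, 0.0]
wrist_force: [-0.1, 0.2, -0.4]
opening: 37.9
finger_force: 25.2
```

Call:
send_rows:
  commands:
    - [[0, 0, 0], [0, 0, 0]]
    - [[0, 0, 0], [0, 0, 0]]
    - [[0, 0, 0], [0, 0, 0]]
    - [[0, 0, 0], [0, 0, 0]]
    - [[0, 0, 0], [0, 0, 0]]
  gripper: 0.65

```text
time_s: 48.88
ee_pos: [421.1, 229.9, -20.5]
tcp_rot: [0.667, 0.745, 0.0, 0.0]
wrist_force: [-0.6, -0.8, 0.2]
opening: 55.7
finger_force: 0.0
```

Call:
send_rows:
  commands:
    - [[0, 0, -0.3], [0, 0, 0]]
    - [[0, 0, -0.7], [0, 0, 0]]
    - [[0, 0, -1], [0, 0, 0]]
    - [[0, 0, -1], [0, 0, 0]]
    - [[0, 0, -1], [0, 0, 0]]

```text
time_s: 49.3
ee_pos: [421.0, 229.9, 60.8]
tcp_rot: [0.667, 0.745, 0.0, -0.0]
wrist_force: [1.1, -0.3, 0.0]
opening: 55.2
finger_force: 0.0
```

Call:
send_rows:
  commands:
    - [[-1, 0, -0.5], [0, 0, 0]]
    - [[-1, 0, 0], [0, 0, 0]]
    - [[-1, 0, 0], [0, 0, 0]]
    - [[-1, 0, 0], [0, 0, 0]]
    - [[-1, 0, 0], [0, 0, 0]]

```text
time_s: 49.72
ee_pos: [432.4, 129.7, 70.2]
tcp_rot: [0.667, 0.745, 0.0, 0.0]
wrist_force: [0.5, 0.1, -0.7]
opening: 55.8
finger_force: 0.0
```

Call:
send_rows:
  commands:
    - [[-1, 0, 0], [0, 0, 0]]
    - [[-1, 0, 0], [0, 0, 0]]
    - [[-1, 0, 0], [0, 0, 0]]
    - [[-1, 0, 0], [0, 0, 0]]
    - [[-1, 0, 0], [0, 0, 0]]

```text
time_s: 50.13
ee_pos: [443.3, 30.2, 70.1]
tcp_rot: [0.667, 0.745, 0.0, 0.0]
wrist_force: [0.5, 0.5, -0.3]
opening: 55.4
finger_force: 0.0
```

Call:
send_rows:
  commands:
    - [[-1, 0, 0], [0, 0, 0]]
    - [[-1, 0, 0], [0, 0, 0]]
    - [[-1, 0, 0], [0, 0, 0]]
    - [[-1, 0, 0], [0, 0, 0]]
    - [[-1, 0, 0], [0, 0, 0]]

```text
time_s: 50.55
ee_pos: [454.4, -69.3, 70.0]
tcp_rot: [0.667, 0.745, 0.0, 0.0]
wrist_force: [-0.2, 0.6, 0.6]
opening: 55.5
finger_force: 0.0
```

Run:
```python
from h import *
st();out=[]
for n,b in(("side",(150,225,220,345)),("top",(160,235,205,330))):
    c=capture(n);out.append(cv2.resize(c["image"][b[0]:b[1],b[2]:b[3],::-1],(500,300),interpolation=cv2.INTER_CUBIC))
    P=cloud(c);im=c["image"].astype(int)
    for nm,x,y,m in(("gasket",422,230,im.mean(2)<85),("small",436,294,im[...,0]-im[...,2]>25),("large",468,71,im[...,0]-im[...,2]>25),("short",393,290,im.mean(2)>185),("long",472,136,im.mean(2)>185)):
        w=14 if nm in("short","long") else 26
        k=m&(abs(P[...,0]-x)<w)&(abs(P[...,1]-y)<30)&(c["z_map"]>0)&(P[...,2]<60)
        if k.any(): print(n,nm,k.sum(),np.round(np.median(P[k],0),1),np.round(P[k].min(0)),np.round(P[k].max(0)))
cv2.imwrite("pics/fin.png",np.vstack(out))
```

```text
50.5 [454.4 -69.3  70. ] yaw 6.3 op 55.5 ff 0.0 F [-0.2  0.6  0.6]
side gasket 180 [421.3 233.5  13. ] [396. 200.   7.] [448. 260.  16.]
side small 76 [434.4 288.1  21.6] [428. 277.   8.] [462. 322.  34.]
side large 139 [465.   63.8  21.9] [457.  57.   8.] [485.  80.  33.]
side short 18 [392.7 289.5  13.9] [382. 274.  11.] [402. 320.  16.]
side long 27 [472.1 130.1  15. ] [468. 112.  12.] [476. 151.  18.]
top gasket 36 [418.7 230.3  14.4] [406. 215.  10.] [437. 246.  21.]
top small 41 [435.9 293.6  30.7] [428. 285.   6.] [445. 307.  37.]
top large 71 [469.6  71.   30.9] [458.  60.   4.] [483.  85.  39.]
top short 12 [393.  294.5  15.3] [390. 280.  12.] [393. 302.  21.]
top long 22 [471.6 137.7  15.1] [471. 117.  12.] [475. 153.  20.]
```

View pics/fin.png

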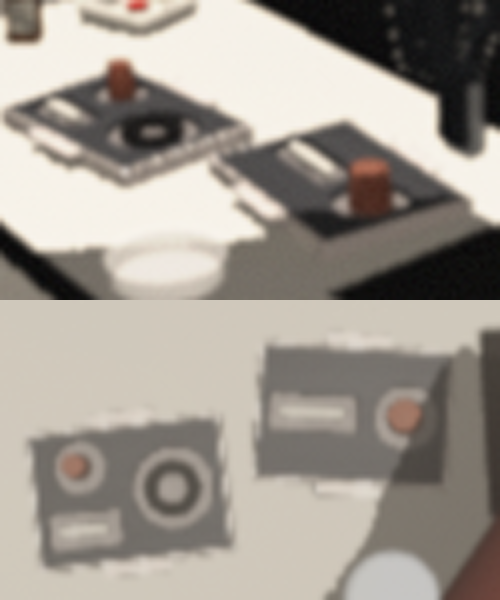

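All five pieces sit in their cutouts in both views: gasket flat (top panel (172,488)), stoppers upright, bars inside their slots. The arm is clear.

```bash
python3 -c "
from h import *
print(ctrl.sign_off())"
```

```text
the job is handed in; nothing more can be done
None
```

Both stirring kits are made up and the job was handed in at about 51 s. In the last pictures all five pieces were in their own cutouts, with the gasket flat and both stoppers upright; the hand-in itself gave no verdict.

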